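# Check turned leg tenons in the bench caliper and sort them

## Task

First wipe all loose wood chips off the bench caliper's plate with the scraper block held in the gripper, not with the fingers, and leave the scraper standing on its grey felt pad when you are done with it. On the clean plate measure every turned leg from the crate: lay it with its round tenon between the jaws, slide the jaw gently shut until it presses the tenon against the fixed jaw, and pause there to read the diameter. Then open the jaw and lay the leg flat on the green mat if its tenon measures less than 28 mm, on the red mat if it is thicker, before taking the next; leave the other things on the bench alone.

Things in the scene. Friction and masses are not known exactly. Their poses are not given: they have to be found in the camera images.
- caliper: Fixed aluminium plate 200 (local x) x 220 (y) x 20 mm with a caliper bolted on. Origin: middle of the underside, on the bench. Upper face z = 20 mm, free front edge x = -100, nearest the robot; +y, to the robot's left, is the way the jaw opens. Along the far edge the steel beam on a solid riser fills x = 60 to 100, up to z = 58, y = -105 to 165 (riser to 105). The jaws reach from it to x = 0
- fixed_jaw: The fixed steel jaw, on the robot's right; origin and axes coincide with the caliper's. Measuring face at y = -60 mm, looking to +y, over x = 0 to 62 and z = 20 to 55 (it stands on the plate); outer face at y = -76. Its head on the beam is up to z = 70
- moving_jaw: The sliding steel jaw, x = 0 to 62, z = 32 to 55 mm (12 mm above the plate), 14 mm thick in y. Own frame parallel to the caliper's: origin at the caliper's when shut, moved along +y by the opening; measuring face at own y = -60. Carried by the slide, a steel head on the beam, 75 mm long in y from the measuring face, x = 57 to 103, up to z = 81
- slide (a joint): Opening between the two measuring faces in m: 0 is shut, 0.12 fully open (stop). It slides along the caliper's y with about 1.5 N of friction and stays where it is left; with a tenon held between the jaws it reads the tenon's diameter
- thumb_grip (a point): Point on the blue upright thumb grip on top of the slide, to be pinched across y: the grip is 14 mm thick in y, 24 mm in x, from z = 75 to 119 mm above the bench; the point is on its middle plane at z = 105 mm. In the caliper's frame it is at x = 80, y = the opening
- crate: Fixed open wooden crate, 175 (local x) x 246 (local y) x 40 mm high, walls and floor 5 mm, origin in the middle of its underside. It holds the legs lying side by side along its local x, tenons towards +x (away from the robot)
- scraper: Scraper block: wooden blade block 40 (local x) x 90 (local y) x 30 mm high with a steel foot, and on it an upright grip 26 (x) x 34 (y) mm from z = 30 to 85 mm. Origin: middle of its underside; 0.22 kg. Used standing on the plate, moved along its local x
- pad: Fixed grey felt pad, 75 (local x) x 130 (local y) x 4 mm thick, home of the scraper; origin in the middle of its underside
- green_mat: Fixed green mat, 150 (local x) x 200 (local y) x 3 mm, on a 6 mm plywood board (its upper face 9 mm above the bench), for legs with tenons under 28 mm. Origin: middle of its underside. Room for three legs side by side along its x
- red_mat: Fixed red mat, the same size and on the same board, for legs with thicker tenons. Origin: middle of its underside
- leg1: Turned wooden leg lying on its side: square body 75 mm long, 40 x 40 mm, with a round tenon 50 mm long at one end, 22 to 34 mm in diameter (to be measured). Origin: middle of the square body, 20 mm above what it lies on; local +x is its axis, the tenon from x = 37.5 to 87.5. It may lie on any of its four sides. About 0.11 kg, centre of mass near x = 12
- leg2: Turned wooden leg lying on its side: square body 75 mm long, 40 x 40 mm, with a round tenon 50 mm long at one end, 22 to 34 mm in diameter (to be measured). Origin: middle of the square body, 20 mm above what it lies on; local +x is its axis, the tenon from x = 37.5 to 87.5. It may lie on any of its four sides. About 0.11 kg, centre of mass near x = 12
- leg3: Turned wooden leg lying on its side: square body 75 mm long, 40 x 40 mm, with a round tenon 50 mm long at one end, 22 to 34 mm in diameter (to be measured). Origin: middle of the square body, 20 mm above what it lies on; local +x is its axis, the tenon from x = 37.5 to 87.5. It may lie on any of its four sides. About 0.11 kg, centre of mass near x = 12
- chip1: Loose wood chip, 32 (local x) x 16 x 8 mm, 10 g, lying on the plate at the start; origin in the middle of its underside
- chip2: Loose wood chip, 32 (local x) x 16 x 8 mm, 10 g, lying on the plate at the start; origin in the middle of its underside
- chip3: Loose wood chip, 32 (local x) x 16 x 8 mm, 10 g, lying on the plate at the start; origin in the middle of its underside
- chip4: Loose wood chip, 32 (local x) x 16 x 8 mm, 10 g, lying on the plate at the start; origin in the middle of its underside
- chip5: Loose wood chip, 32 (local x) x 16 x 8 mm, 10 g, lying on the plate at the start; origin in the middle of its underside
- wax_tin: Bystander, to be left alone: round brass-coloured tin, 72 mm across, 50 mm high, origin at its underside
- glue: Bystander, to be left alone: white glue bottle with a red cap, 56 mm across, 110 mm high, origin at its underside
- mug: Bystander, to be left alone: blue mug, 80 mm across, 90 mm high, origin at its underside
- sanding_block: Bystander, to be left alone: cork sanding block 60 x 110 x 35 mm, origin at its underside
- gouge: Bystander, to be left alone: turning gouge with a black handle and brass ferrule, about 350 mm long, lying along its local x, origin at its underside
Not all that is in view belongs to the job. What is shaped like the leg3 but pink is not meant.

How it is judged:
By the outcome, as a careful person would: the job done as asked, in the order asked, and still so for the second after the job is handed in, with the robot touching nothing.
Of leg1, leg2, leg3 only 2 to 3 are there at a start; the rules pass over those that are not, and their reading is None.
Of chip1, chip2, chip3, chip4, chip5 only 3 to 5 are there at a start; the rules pass over those that are not, and their reading is None.
At some moment in a run one of scraper, chip1, chip2, chip3, chip4, chip5 may be knocked a few centimetres aside while the robot is not near it.
Once in a run the grip may slacken for a moment while it holds something.
It also fails if it takes over 210 s, if anything falls off the work surface, if the arm or the gripper's body presses on something with over 40 N, if the wrist force passes 120 N, or if a joint passes its speed limit or range.

## Robot

A 6-joint arm with a two-finger parallel gripper is mounted at the origin on the work surface. World frame = base frame: x ahead of the robot, y to its left, z up, the work surface at z = 0. Lengths are in m, angles in rad, forces in N, time in s.
With the tool pointing down it reaches from about 0.35 to 0.975 m from the base axis. Payload 7.1 kg.
Tool frame: the origin (TCP) lies midway between the tips of the shut fingers; the grasp point (between the pads) lies 19 mm behind it (grip_point_offset is the z of the grasp point in the tool frame, in m); z points along the fingers, y is the line along which they close (so a half turn about z gives the same grasp; the last joint's range is limited). The gripper opens to 88 mm and grips with 3 to 60 N. Pads are 20 mm wide; open, the fingers measure 115 mm over their backs; the gripper's body (75 mm by 178 mm) begins 61 mm behind the grasp point.
Start: joints at [1.199, 0.423, 1.63, -0, 1.089, -0.019], TCP at [0.216, 0.587, 0.223] pointing down, gripper open.
Joint ranges: [-3, 3], [-0.9, 2.11], [0.09, 2.58], [-1.31, 4.45], [0.11, 2.69], [-2.54, 2.54]. Speed limits (rad/s): [2.39, 2.39, 3.01, 3.14, 3.14, 3.14].

## Interface

Orientations are given as a 3x3 rotation matrix whose columns are the frame's x, y, z axes.
In Python, from plant import * gives the robot as it stands.
- The arm moves only by the shell command python3 -m pendant 'ROWS' [FORCE]. ROWS is a JSON object of lists of equal length, an entry for each row: "offset": the shift along the tool's x, y, z in m, a list of three; "dr": the turn, a rotation vector about the tool's x, y, z in rad, a list of three; "grip": the finger opening in m, from 0 to 0.0878. A call has 1 to 5 rows; each row shifts and turns the commanded pose from where the row before left it, along the tool's axes as they then stand; what a row does not reach is not made up. A row lasts 1/8 s, in which the tool goes at most 62.5 mm and 10.7 degrees, less where a joint would pass 70% of its speed; a pose out of reach is approached as far as the arm can. A call with a gripper value outside its range is refused whole. The fingers move at their own pace and stop on an object; FORCE is the grip in N (left out, the last holds). Time passes only in rows, so rows that do not move let the fingers close. It gives the time, the measured TCP pose, the force, the opening and the grip force at its end, in the units of the state.
- get_state(): the state, without advancing time (a new reading comes with each control period).
- read_camera(name): name is "side" or "top"; returns the picture (480x640x3 uint8, blue, green, red); there is no depth.
- camera_info(name): a dict with "fx", "fy", "cx", "cy" (pixels), "rvec" (rotation vector, rad) and "tvec" (3), from world to camera coordinates, as OpenCV has them. Camera axes: x right, y down, z forward; pixel columns grow to the right and rows downward; lengths in m; the calibration is good to about 2 mm. A picture is of the moment at which its call begins. camera_info takes no time and is no camera call.
- sign_off(): hands the job in; it is judged then, once.
Trained networks look in the newest picture that a camera, given by its name, has taken for a name from the list of things; names that differ only in an ending like _2 or _b are one class to them, and where a whole thing is asked for, a point or a joint stands for the part that bears it (a point fixed in the world has none). Each returns a list of dicts, best first, with "conf" (0 to 1); they miss things now and then, are a little off and sometimes report something else, mostly with a low value. They report only what shows in the picture. A call takes as long as a camera call. They do not tell look-alikes from the thing itself.
- silhouettes(camera, target): "pixels" (480x640 bool, what is visible of it) and "box" ([centre column, centre row, width, height] in pixels, round what is visible of it).
The state is a dict: "time_s": time; "joints": joint angles; "dq": joint speeds; "joint_torque": joint torques, N m; "eef_pos": TCP position; "orientation": TCP orientation; "ft_force": force on the tool from outside, world axes, zero at the start; "ft_torque": the same for the moment, N m; "finger_gap": finger opening in m; "grip_force": force on a finger pad.
Only numpy, scipy, OpenCV 4.12 (cv2) and the standard library are available. Lean on these libraries where they do the work, as an engineer would, in place of code of your own. Each camera call takes 0.05 s, during which the arm holds its last target. There are 200 camera calls.

## Working session

There is one attempt and no reset: what is moved stays moved. The work goes in short steps, Python scripts to look and compute and a shell command to move; the robot and the scene stay as the last step left them, time stands still between calls to the robot, and variables do not carry over. Pictures are saved under pics/ and viewed, at most 14 in all, crops included, and the job is handed in when it is done.

```bash
ls; mkdir -p pics; cat > h.py <<'E'
from plant import *
import numpy as np, cv2
def cam(n):
    c=camera_info(n); K=np.array([[c['fx'],0,c['cx']],[0,c['fy'],c['cy']],[0,0,1.]])
    R=cv2.Rodrigues(np.array(c['rvec'],float))[0]; t=np.array(c['tvec'],float).ravel(); return K,R,t
def ray(n,uv,z):
    K,R,t=cam(n); d=R.T@np.linalg.inv(K)@np.array([uv[0],uv[1],1.]); o=-R.T@t
    return o+d*(z-o[2])/d[2]
def proj(n,p):
    K,R,t=cam(n); q=K@(R@np.asarray(p,float)+t); return q[:2]/q[2]
def st():
    s=get_state(); print('t',round(s['time_s'],2),'p',np.round(s['eef_pos'],4),'gap',round(s['finger_gap'],4),'gf',np.round(s['grip_force'],1),'F',np.round(s['ft_force'],1)); return s
E
python3 - <<'E'
from h import *
for n in('top','side'):
    cv2.imwrite(f'pics/{n}0.png',read_camera(n)); K,R,t=cam(n); print(n,K[0,0],-R.T@t)
    for k in['caliper','fixed_jaw','moving_jaw','thumb_grip','crate','scraper','pad','green_mat','red_mat','leg1','chip1']:
        for d in silhouettes(n,k)[:6]:
            if d['conf']<.3: continue
            m=d['pixels'].astype(np.uint8); r=cv2.minAreaRect(cv2.findNonZero(m))
            print(n,k,round(d['conf'],2),np.round(d['box']),'rect',np.round(r[0],1),np.round(r[1],1),round(r[2],1))
s=st(); print(np.round(s['orientation'],3))
E
```

```text
pics
top 576.858095580057 [0.30948223 0.02336578 1.61620295]
top caliper 0.51 [346. 191.  14.  39.] rect [345.5 191. ] [38. 15.] 90.0
top fixed_jaw 0.61 [346. 190.  14.  38.] rect [345.5 191. ] [38. 15.] 90.0
top moving_jaw 0.61 [218. 163.  22.  22.] rect [218.1 163.2] [25.5 20.6] 63.4
top moving_jaw 0.53 [321. 200.   5.  23.] rect [320. 200.] [20.2  5.2] 86.6
top thumb_grip 0.98 [311. 188.  26.  44.] rect [308.7 191.8] [39.4 27.2] 87.4
top thumb_grip 0.66 [330. 235.  12.  11.] rect [330.1 234.2] [8.5 2.7] 63.4
top crate 0.56 [439. 216. 103. 100.] rect [440.8 214.6] [92.8 66.9] 33.9
top scraper 0.64 [405. 269.  34.  33.] rect [405.1 266.4] [35.  17.8] 36.9
top pad 0.8 [404. 270.  50.  42.] rect [404.9 270.3] [47.  26.2] 36.9
top green_mat 0.69 [205. 268.  87.  82.] rect [206.3 266.1] [53.4 72.5] 55.8
top green_mat 0.68 [218. 163.  24.  23.] rect [218.2 163.2] [25.5 20.5] 56.3
top green_mat 0.46 [310. 189.  26.  43.] rect [309.4 191.3] [41.3 26.6] 84.8
top red_mat 0.57 [177. 220.  86.  84.] rect [174.6 219.8] [52.6 72.1] 55.8
top leg1 0.98 [471. 305.  49.  23.] rect [470.6 304.6] [15.
[... 1450 characters left out ...]
.  63.  66.] rect [324.2 451.7] [80.7 39.7] 58.7
side leg1 0.95 [225. 410.  90.  40.] rect [223.2 408.7] [40.  89.1] 85.2
side leg1 0.92 [460. 337.  71.  36.] rect [459.6 339.1] [77. 32.] 7.1
side leg1 0.82 [461. 401.  88.  48.] rect [461.4 402.6] [92.  38.2] 11.3
side chip1 0.62 [359. 262.  16.  11.] rect [358.9 258.6] [ 5.6 14.5] 79.7
side chip1 0.6 [343. 259.  17.   7.] rect [341.9 258.5] [ 4.1 14.3] 81.9
side chip1 0.53 [369. 267.  16.   7.] rect [367.3 267.8] [ 5.4 14.5] 71.6
side chip1 0.42 [338. 265.  14.   9.] rect [337.2 265.3] [ 7.6 15.2] 60.9
t 1.2 p [0.2159 0.5865 0.2227] gap 0.0881 gf 0.0 F [-0.4 -0.3  0. ]
[[-0.938  0.346 -0.   ]
 [ 0.346  0.938 -0.   ]
 [ 0.    -0.    -1.   ]]
```

```bash
python3 - <<'E'
import cv2
a=cv2.imread('pics/top0.png');cv2.imwrite('pics/t1.png',a[140:380,140:500].repeat(2,0).repeat(2,1)) 
b=cv2.imread('pics/side0.png');cv2.imwrite('pics/s1.png',cv2.resize(b[170:480,180:560],None,fx=2,fy=2,interpolation=2)[:600])
E
```

```text
(no output)
```

View pics/t1.png

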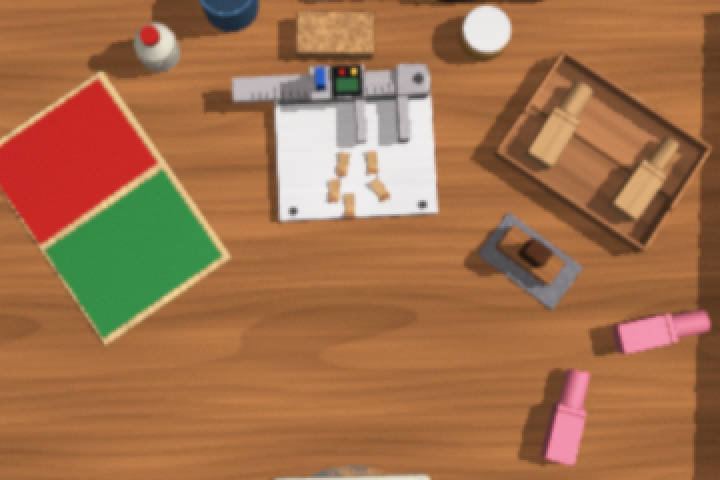

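View pics/s1.png

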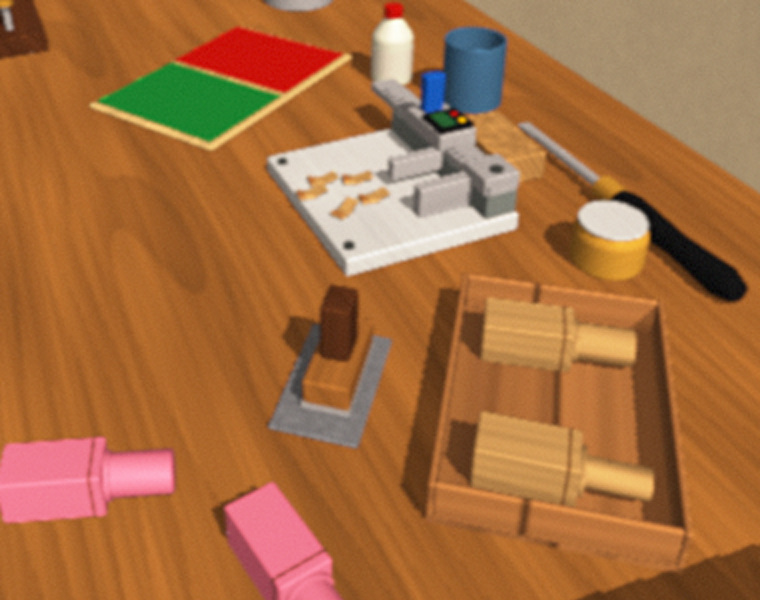

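Both views show two wooden legs in the crate (top px ~(417,204) and (462,229)), the scraper on its pad at (405,267), and five chips on the plate at (311–329, 220–242). The red and green mats lie left at (178,220) and (205,268), and there are two pink decoys. Next I fit the poses with size models.

```bash
cat >> h.py <<'E'
from scipy.optimize import minimize
def box(x0,x1,y0,y1,z0,z1): return np.array([[x,y,z] for x in(x0,x1) for y in(y0,y1) for z in(z0,z1)],float)
SC=4
def hullmask(n,boxes,p,z0=0):
    K,R,t=cam(n); c,s=np.cos(p[2]),np.sin(p[2]); M=np.zeros((480*SC,640*SC),np.uint8)
    for b in boxes:
        w=b@np.array([[c,s,0],[-s,c,0],[0,0,1]])+[p[0],p[1],z0]
        q=(w@R.T+t)@K.T; q=q[:,:2]/q[:,2:]
        cv2.fillConvexPoly(M,cv2.convexHull(((q+.5)*SC*16).astype(np.int32)),1,shift=4)
    return M
def fit(masks,boxes,p0,z0=0):
    big={n:cv2.resize(m.astype(np.uint8),None,fx=SC,fy=SC,interpolation=0) for n,m in masks.items()}
    def f(p):
        e=0
        for n,m in big.items():
            h=hullmask(n,boxes,p,z0); e+=1-(h&m).sum()/max(1,(h|m).sum())
        return e/len(big)
    best=None
    for dy in(0,):
        r=minimize(f,p0,method='Nelder-Mead',options=dict(initial_simplex=np.array(p0)+np.array([[0,0,0],[.015,0,0],[0,.015,0],[0,0,.12]]),xatol=2e-4,fatol=1e-4))
    return r.x,1-r.fun
def sil(n,k,near=None,minc=.3):
    L=[d for d in silhouettes(n,k) if d['conf']>minc]
    if near is None: return L
    L=[d for d in L if np.hypot(d['box'][0]-near[0],d['box'][1]-near[1])<15]
    return L[0]['pixels'] if L else None
LEG=[box(-.0375,.0375,-.02,.02,0,.04),box(.0375,.0875,-.014,.014,.006,.034)]
SCR=[box(-.02,.02,-.045,.045,0,.03),box(-.013,.013,-.017,.017,.03,.085)]
CHIP=[box(-.016,.016,-.008,.008,0,.008)]
E
cat > m1.py <<'E'
from h import *
T=read_camera('top'); S=read_camera('side')
hsv=cv2.cvtColor(T,cv2.COLOR_BGR2HSV); hs=cv2.cvtColor(S,cv2.COLOR_BGR2HSV)
def show(k,r): print(k,np.round(r[0],4),'deg',round(np.degrees(r[0][2]),1),'iou',round(r[1],3))
def two(k,nt,ns): 
    m={'top':sil('top',k,nt),'side':sil('side',k,ns)}; return {a:b for a,b in m.items() if b is not None}
r0=lambda uv,z=0: ray('top',uv,z)[:2]
show('scr',fit(two('scraper',(405,269),(351,346)),SCR,[*r0((405,267),.02),-.55+0],.004))
for nm,c in(('pad T',0),):
    show(nm,fit(two('pad',(404,270),(346,363)),[box(-.0375,.0375,-.065,.065,0,.004),box(-.0,.02,-.0,.0,0,.004)],[*r0((405,270)),-.6]))
show('green',fit(two('green_mat',(205,268),(276,220)),[box(-.075,.075,-.1,.1,.006,.009)],[*r0((206,266)),.59]))
show('red',fit(two('red_mat',(177,220),(309,202)),[box(-.075,.075,-.1,.1,.006,.009)],[*r0((176,219)),.59]))
show('crate',fit(two('crate',(439,216),(460,382)),[box(-.0875,.0875,-.123,.123,0,.04)],[*r0((441,216)),-.6]))
for nt,ns in(((417,204),(460,337)),((462,229),(461,401))):
    show('leg',fit(two('leg1',nt,ns),LEG,[*r0(nt,.03),-.5],.005))
# caliper from side silhouette with fixed jaw/beam
cal=[box(-.1,.1,-.11,.11,0,.02)]
m=((hsv[...,1]<45)&(hsv[...,2]>185)); m[:,:270]=0; m[:,370:]=0; m[:200]=0; m[260:]=0
ys,xs=np.nonzero(m); 
# front edge, left, right edges of plate, subpixel by gradient along columns/rows
g=cv2.cvtColor(T,cv2.COLOR_BGR2GRAY).astype(float)
fe=[]
for u in list(range(288,310))+list(range(332,352)):
    d=-np.diff(g[238:258,u]); i=d.argmax(); i=min(max(i,1),len(d)-2); o=.5*(d[i-1]-d[i+1])/(d[i-1]-2*d[i]+d[i+1]+1e-9); fe.append(ray('top',(u,238+i+o+.5),.018))
le=[];ri=[]
for v in range(205,244):
    for L,a,b,sg in((le,268,290,1),(ri,345,368,-1)):
        d=sg*np.diff(g[v,a:b]); i=d.argmax(); i=min(max(i,1),len(d)-2); o=.5*(d[i-1]-d[i+1])/(d[i-1]-2*d[i]+d[i+1]+1e-9); L.append(ray('top',(a+i+o+.5,v),.02))
for nm,P in(('front',fe),('left',le),('right',ri)):
    P=np.array(P)[:,:2].astype(np.float32); l=cv2.fitLine(P,cv2.DIST_HUBER,0,.001,.001).ravel(); print(nm,np.round(l,4),'deg',np.round(np.degrees(np.arctan2(l[1],l[0])),2))
E
python3 m1.py
```

```text
scr [ 0.4057 -0.2544 -0.6472] deg -37.1 iou 0.919
pad T [ 0.399  -0.2585 -0.6745] deg -38.6 iou 0.525
green [0.4218 0.2954 0.5979] deg 34.3 iou 0.952
red [0.5533 0.3839 0.6063] deg 34.7 iou 0.955
crate [ 0.5474 -0.3625 -0.6213] deg -35.6 iou 0.727
leg [ 0.5672 -0.292  -0.5835] deg -33.4 iou 0.892
leg [ 0.4894 -0.407  -0.665 ] deg -38.1 iou 0.855
front [ 0.0249 -0.9997  0.4627  0.0191] deg -88.57
left [0.9997 0.0248 0.5327 0.0924] deg 1.42
right [ 0.9997  0.0249  0.5264 -0.128 ] deg 1.43
```

```bash
cat >> h.py <<'E'
C0=np.array([.5636,-.0170]);CY=.0248
def c2w(x,y): c,s=np.cos(CY),np.sin(CY); return np.array([C0[0]+c*x-s*y,C0[1]+s*x+c*y])
def w2c(p): c,s=np.cos(CY),np.sin(CY); d=np.array(p[:2])-C0; return np.array([c*d[0]+s*d[1],-s*d[0]+c*d[1]])
def plan(*wps,s=None):
    "wps: (x,y,z,yang deg of tool y). rotate first, then offset in the tool frame"
    s=s or st(); R=np.array(s['orientation']); p=np.array(s['eef_pos']); a=np.degrees(np.arctan2(R[1,1],R[0,1]))
    print('tilt',np.round(R[:,2],3),'yang',round(a,1),'q',np.round(s['joints'],2))
    for w in wps:
        da=(w[3]-a); n=int(np.ceil(abs(da)/10.6)); b=np.radians(w[3]); y=np.array([np.cos(b),np.sin(b),0]); z=np.array([0,0,-1.]); x=np.cross(y,z)
        d=np.array(w[:3])-p; o=[d@x,d@y,d@z]; m=int(np.ceil(np.linalg.norm(o)/.0624))
        print('->',np.round(w,3),'turn z',round(-np.radians(da),4),'rows>=',n,'| offset',np.round(o,4),'rows>=',m); p=np.array(w[:3]);a=w[3]
def chips(show=True):
    T=read_camera('top'); h=cv2.cvtColor(T,cv2.COLOR_BGR2HSV)
    poly=np.array([proj('top',[*c2w(*q),.02]) for q in((-.098,-.108),(-.098,.108),(.058,.108),(.058,-.108))]).astype(np.int32)
    m=np.zeros((480,640),np.uint8); cv2.fillConvexPoly(m,poly,1); m&=((h[...,1]>70)&(h[...,2]>90)&(h[...,0]<28)).astype(np.uint8)
    n,l,sx,c=cv2.connectedComponentsWithStats(m)
    for i in range(1,n):
        if sx[i,4]<5: continue
        P=np.array([w2c(ray('top',(u,v),.028)) for v,u in np.argwhere(l==i)]); print('chip',np.round(P.mean(0),3),'x',np.round([P[:,0].min(),P[:,0].max()],3),'y',np.round([P[:,1].min(),P[:,1].max()],3),sx[i,4])
    return T
E
python3 - <<'E'
from h import *
chips()
plan((.5,.15,.22,69.8),(.4057,-.2544,.16,-37.1),(.4057,-.2544,.049,-37.1))
E
```

```text
chip [-0.029  0.02 ] x [-0.042 -0.014] y [0.013 0.028] 52
chip [-0.027 -0.022] x [-0.041 -0.013] y [-0.028 -0.015] 50
chip [-0.064  0.033] x [-0.078 -0.05 ] y [0.026 0.041] 56
chip [-0.066 -0.031] x [-0.081 -0.053] y [-0.043 -0.018] 52
chip [-0.084  0.013] x [-0.099 -0.07 ] y [0.007 0.02 ] 51
t 2.05 p [0.2159 0.5865 0.2227] gap 0.0876 gf 0.0 F [ 0.5 -0.1 -0.4]
tilt [ 0.  0. -1.] yang 69.8 q [ 1.2   0.42  1.63  0.    1.09 -0.02]
-> [ 0.5   0.15  0.22 69.8 ] turn z -0.0003 rows>= 1 | offset [-0.4173 -0.3116  0.0027] rows>= 9
-> [  0.406  -0.254   0.16  -37.1  ] turn z 1.8658 rows>= 11 | offset [-0.3794  0.1687  0.06  ] rows>= 7
-> [  0.406  -0.254   0.049 -37.1  ] turn z -0.0 rows>= 0 | offset [0.    0.    0.111] rows>= 2
```

```bash
python3 -m pendant '{"offset":[[-0.042,-0.031,0],[-0.042,-0.031,0],[-0.042,-0.031,0],[-0.042,-0.031,0],[-0.042,-0.031,0]],"dr":[[0,0,0],[0,0,0],[0,0,0],[0,0,0],[0,0,0]],"grip":[0.0878,0.0878,0.0878,0.0878,0.0878]}'
python3 -m pendant '{"offset":[[-0.042,-0.031,0],[-0.042,-0.031,0],[-0.042,-0.031,0],[-0.042,-0.031,0],[-0.042,-0.031,0]],"dr":[[0,0,0],[0,0,0],[0,0,0],[0,0,0],[0,0,0]],"grip":[0.07,0.07,0.07,0.07,0.07]}'
python3 -m pendant '{"offset":[[0,0,0],[0,0,0],[0,0,0],[0,0,0],[0,0,0]],"dr":[[0,0,0.18],[0,0,0.18],[0,0,0.18],[0,0,0.18],[0,0,0.18]],"grip":[0.06,0.06,0.06,0.06,0.06]}'
python3 -m pendant '{"offset":[[0,0,0],[0,0,0],[0,0,0],[0,0,0],[0,0,0]],"dr":[[0,0,0.18],[0,0,0.18],[0,0,0.18],[0,0,0.18],[0,0,0.18]],"grip":[0.06,0.06,0.06,0.06,0.06]}'
python3 - <<'E'
from h import *
m={a:b for a,b in {'top':sil('top','scraper',(405,269)),'side':sil('side','scraper',(351,346))}.items() if b is not None} if [read_camera('top'),read_camera('side')] else 0
r=fit(m,SCR,[.4057,-.2544,-.64],.004); print(list(m),r)
plan((*r[0][:2],.16,np.degrees(r[0][2])),(*r[0][:2],.049,np.degrees(r[0][2])))
E
```

```text
time_s: 2.68
eef_pos: [0.3602, 0.3672, 0.2229]
orientation: [[-0.938, 0.345, 0.0], [0.345, 0.938, 0.0], [-0.0, 0.001, -1.0]]
ft_force: [0.4, 0.8, -1.2]
finger_gap: 0.0878
grip_force: 0.0
time_s: 3.3
eef_pos: [0.5039, 0.1489, 0.2229]
orientation: [[-0.938, 0.346, 0.001], [0.346, 0.938, 0.0], [-0.001, 0.0, -1.0]]
ft_force: [-0.4, 0.2, -0.0]
finger_gap: 0.0699
grip_force: 0.0
time_s: 3.92
eef_pos: [0.503, 0.1504, 0.2228]
orientation: [[-0.307, 0.952, 0.0], [0.952, 0.307, 0.0], [-0.0, 0.0, -1.0]]
ft_force: [-1.2, -0.6, 0.3]
finger_gap: 0.06
grip_force: 0.0
time_s: 4.55
eef_pos: [0.503, 0.1505, 0.2228]
orientation: [[0.555, 0.832, 0.0], [0.832, -0.555, 0.0], [0.0, 0.0, -1.0]]
ft_force: [-0.3, 0.9, 0.3]
finger_gap: 0.0598
grip_force: 0.0
['top', 'side'] (array([ 0.40468707, -0.25664425, -0.6571635 ]), np.float64(0.8908546473420784))
t 4.75 p [0.503  0.1505 0.2227] gap 0.06 gf 0.0 F [-1.   0.  -0.4]
tilt [ 0. -0. -1.] yang -33.1 q [ 0.27  0.28  1.85 -0.    1.01  0.85]
-> [  0.405  -0.257   0.16  -37.653] turn z 0.0791 rows>= 1 | offset [-0.3824  0.1709  0.0627] rows>= 7
-> [  0.405  -0.257   0.049 -37.653] turn z -0.0 rows>= 0 | offset [0.    0.    0.111] rows>= 2
```

```bash
python3 -m pendant '{"offset":[[0,0,0],[-0.051,0.0227,0.008],[-0.051,0.0227,0.008],[-0.051,0.0227,0.008],[-0.051,0.0227,0.008]],"dr":[[0,0,0.074],[0,0,0],[0,0,0],[0,0,0],[0,0,0]],"grip":[0.06,0.06,0.06,0.06,0.06]}'
python3 -m pendant '{"offset":[[-0.051,0.0227,0.008],[-0.051,0.0227,0.008],[-0.051,0.0227,0.008],[-0.025,0.012,0],[0,0,0]],"dr":[[0,0,0],[0,0,0],[0,0,0],[0,0,0],[0,0,0]],"grip":[0.06,0.06,0.06,0.06,0.06]}'
python3 - <<'E'
from h import *
T=read_camera('top'); S=read_camera('side'); cv2.imwrite('pics/a.png',np.hstack([cv2.resize(T[200:340,320:480],None,fx=2.4,fy=2.4),cv2.resize(S[240:380,270:430],None,fx=2.4,fy=2.4)]))
plan((.405,-.256,.049,-37.4))
E
```

```text
time_s: 5.38
eef_pos: [0.4501, -0.0681, 0.1907]
orientation: [[0.607, 0.795, 0.001], [0.795, -0.607, -0.0], [0.0, 0.001, -1.0]]
ft_force: [0.6, -0.2, -0.4]
finger_gap: 0.06
grip_force: 0.0
time_s: 6.0
eef_pos: [0.4051, -0.2581, 0.1666]
orientation: [[0.61, 0.792, 0.0], [0.792, -0.61, -0.0], [0.0, 0.0, -1.0]]
ft_force: [-0.4, -0.3, -0.2]
finger_gap: 0.06
grip_force: 0.0
t 6.1 p [ 0.4053 -0.2561  0.1666] gap 0.06 gf 0.0 F [-0.1 -0.   0. ]
tilt [-0.  0. -1.] yang -37.5 q [-0.59  0.29  1.99  0.    0.86  0.07]
-> [  0.405  -0.256   0.049 -37.4  ] turn z -0.0023 rows>= 1 | offset [-1.000e-04 -3.000e-04  1.176e-01] rows>= 2
```

View pics/a.png

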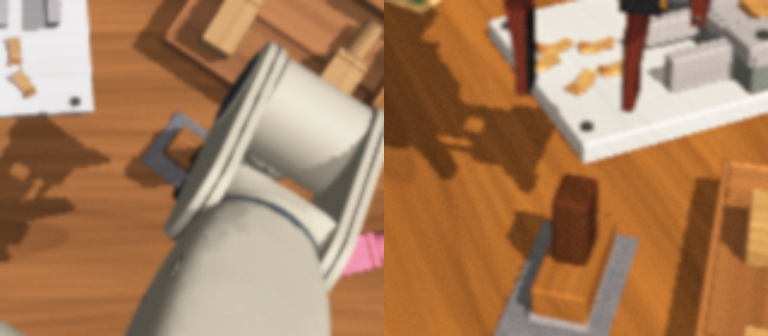

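The arm hides the scraper in the top view. In the side view the scraper still stands on the pad (crop ~(575,250)) and the open fingers are above it. I'll descend and grip.

```bash
python3 -m pendant '{"offset":[[0,0,0.045],[0,0,0.04],[0,0,0.032],[0,0,0],[0,0,0]],"dr":[[0,0,0],[0,0,0],[0,0,0],[0,0,0],[0,0,0]],"grip":[0.06,0.06,0.06,0.06,0.0]}' 40
python3 -m pendant '{"offset":[[0,0,0],[0,0,0],[0,0,0],[0,0,0]],"dr":[[0,0,0],[0,0,0],[0,0,0],[0,0,0]],"grip":[0,0,0,0]}' 40
python3 -m pendant '{"offset":[[0,0,-0.02],[0,0,-0.03],[0,0,-0.03],[0,0,0]],"dr":[[0,0,0],[0,0,0],[0,0,0],[0,0,0]],"grip":[0,0,0,0]}' 40
python3 - <<'E'
from h import *
S=read_camera('side'); cv2.imwrite('pics/b.png',cv2.resize(S[210:390,260:440],None,fx=2.6,fy=2.6))
s=st()
a=-88.58
plan((*c2w(-.075,-.095),.129,a),(*c2w(-.075,-.095),.067,a),(*c2w(-.075,.115),.067,a),s=s)
E
```

```text
time_s: 6.72
eef_pos: [0.4061, -0.2561, 0.0506]
orientation: [[0.609, 0.793, 0.001], [0.793, -0.609, -0.0], [0.0, 0.001, -1.0]]
ft_force: [0.3, -1.0, 0.3]
finger_gap: 0.0531
grip_force: 0.0
time_s: 7.22
eef_pos: [0.4055, -0.2565, 0.0502]
orientation: [[0.61, 0.792, 0.0], [0.792, -0.61, -0.0], [0.0, 0.0, -1.0]]
ft_force: [-0.6, 1.3, 7.8]
finger_gap: 0.0259
grip_force: 40.0
time_s: 7.72
eef_pos: [0.4065, -0.2573, 0.1312]
orientation: [[0.61, 0.792, 0.003], [0.792, -0.61, -0.002], [0.0, 0.004, -1.0]]
ft_force: [-0.2, -0.9, -2.5]
finger_gap: 0.0257
grip_force: 40.0
t 7.78 p [ 0.4056 -0.2567  0.1299] gap 0.0261 gf 40.0 F [-0.3 -0.6 -3.3]
tilt [ 0.001 -0.001 -1.   ] yang -37.6 q [-0.59  0.35  2.01 -0.    0.77  0.07]
-> [  0.491  -0.114   0.129 -88.58 ] turn z 0.8899 rows>= 5 | offset [ 0.0889 -0.1407  0.0009] rows>= 3
-> [ 4.910e-01 -1.140e-01  6.700e-02 -8.858e+01] turn z -0.0 rows>= 0 | offset [0.    0.    0.062] rows>= 1
-> [ 4.860e-01  9.600e-02  6.700e-02 -8.858e+01] turn z -0.0 rows>= 0 | offset [-0.   -0.21  0.  ] rows>= 4
```

View pics/b.png

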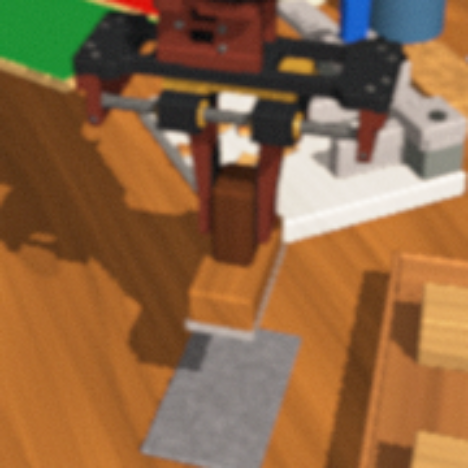

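The side picture shows the scraper gripped squarely and lifted, with the pad clear below it (crop ~(225,395)). The scraper base sits about 46 mm below the TCP. I'll sweep the plate along y towards its left edge.

```bash
python3 -m pendant '{"offset":[[0,0,0],[0,0,0],[0,0,0],[0,0,0],[0,0,0]],"dr":[[0,0,0.178],[0,0,0.178],[0,0,0.178],[0,0,0.178],[0,0,0.178]],"grip":[0,0,0,0,0]}' 40
python3 - <<'E'
from h import *
s=st();a=-88.58
print(len([read_camera('side')]))
m=sil('side','pad',None); print([(round(d['conf'],2),d['box']) for d in m])
m=[d for d in m if abs(d['box'][0]-345)<25 and abs(d['box'][1]-365)<25]
if m: print('pad',fit({'side':m[0]['pixels']},[box(-.0375,.0375,-.065,.065,0,.004)],[.405,-.256,-.64]))
plan((*c2w(-.053,-.09),.129,a),(*c2w(-.053,-.09),.067,a),(*c2w(-.053,.115),.067,a),s=s)
E
```

```text
time_s: 8.4
eef_pos: [0.4043, -0.2558, 0.1278]
orientation: [[1.0, 0.019, -0.003], [0.019, -1.0, 0.002], [-0.002, -0.002, -1.0]]
ft_force: [0.7, 0.0, -3.1]
finger_gap: 0.026
grip_force: 40.0
t 8.4 p [ 0.4043 -0.2558  0.1278] gap 0.026 gf 40.0 F [ 0.7  0.  -3.1]
1
[]
tilt [-0.003  0.002 -1.   ] yang -88.9 q [-0.59  0.36  2.01 -0.    0.77  0.96]
-> [  0.513  -0.108   0.129 -88.58 ] turn z -0.0059 rows>= 1 | offset [ 0.1121 -0.1448 -0.0012] rows>= 3
-> [ 5.130e-01 -1.080e-01  6.700e-02 -8.858e+01] turn z -0.0 rows>= 0 | offset [0.    0.    0.062] rows>= 1
-> [ 5.080e-01  9.700e-02  6.700e-02 -8.858e+01] turn z -0.0 rows>= 0 | offset [-0.    -0.205  0.   ] rows>= 4
```

```bash
python3 -m pendant '{"offset":[[0.028,-0.036,0],[0.028,-0.036,0],[0.028,-0.036,0],[0.028,-0.037,0],[0,0,0]],"dr":[[0,0,-0.006],[0,0,0],[0,0,0],[0,0,0],[0,0,0]],"grip":[0,0,0,0,0]}' 40
python3 -m pendant '{"offset":[[0,0,0.03],[0,0,0.02],[0,0,0.008],[0,0,0.003],[0,0,0]],"dr":[[0,0,0],[0,0,0],[0,0,0],[0,0,0],[0,0,0]],"grip":[0,0,0,0,0]}' 40
python3 - <<'E'
from h import *
s=st(); print(w2c(s['eef_pos'])); chips()
E
```

```text
time_s: 9.12
eef_pos: [0.5141, -0.1061, 0.1286]
orientation: [[0.999, 0.038, -0.0], [0.038, -0.999, 0.0], [-0.0, -0.0, -1.0]]
ft_force: [-0.4, -0.0, -2.2]
finger_gap: 0.0258
grip_force: 40.0
time_s: 9.75
eef_pos: [0.5132, -0.1086, 0.0689]
orientation: [[1.0, 0.031, 0.0], [0.031, -1.0, -0.0], [0.0, 0.0, -1.0]]
ft_force: [0.0, 0.1, -2.7]
finger_gap: 0.0257
grip_force: 40.0
t 9.75 p [ 0.5132 -0.1086  0.0689] gap 0.0257 gf 40.0 F [ 0.   0.1 -2.7]
[-0.05268319 -0.09031455]
chip [-0.028  0.019] x [-0.042 -0.014] y [0.013 0.028] 52
chip [-0.064  0.033] x [-0.078 -0.05 ] y [0.026 0.041] 56
chip [-0.085  0.013] x [-0.099 -0.07 ] y [0.005 0.02 ] 57
```

```bash
python3 -m pendant '{"offset":[[0,0,0.003],[0,0,0]],"dr":[[0,0,0],[0,0,0]],"grip":[0,0]}' 40
python3 -m pendant '{"offset":[[0,-0.01,0],[0,-0.012,0],[0,-0.012,0],[0,-0.012,0],[0,-0.012,0]],"dr":[[0,0,0],[0,0,0],[0,0,0],[0,0,0],[0,0,0]],"grip":[0,0,0,0,0]}' 40
python3 -m pendant '{"offset":[[0,-0.012,0],[0,-0.012,0],[0,-0.012,0],[0,-0.012,0],[0,-0.012,0]],"dr":[[0,0,0],[0,0,0],[0,0,0],[0,0,0],[0,0,0]],"grip":[0,0,0,0,0]}' 40
python3 - <<'E'
from h import *
s=st(); print(w2c(s['eef_pos']));T=chips();S=read_camera('side'); cv2.imwrite('pics/c.png',np.hstack([cv2.resize(T[150:270,260:390],None,fx=3,fy=3),cv2.resize(S[200:320,310:440],None,fx=3,fy=3)]))
E
```

```text
time_s: 10.05
eef_pos: [0.5138, -0.1085, 0.0663]
orientation: [[1.0, 0.031, 0.002], [0.031, -1.0, -0.001], [0.002, 0.001, -1.0]]
ft_force: [1.1, -0.1, 0.9]
finger_gap: 0.0259
grip_force: 40.0
time_s: 10.68
eef_pos: [0.5118, -0.0495, 0.0663]
orientation: [[0.999, 0.032, 0.001], [0.032, -0.999, -0.001], [0.001, 0.001, -1.0]]
ft_force: [0.6, -3.7, 6.1]
finger_gap: 0.026
grip_force: 40.0
time_s: 11.3
eef_pos: [0.5097, 0.0105, 0.0662]
orientation: [[0.999, 0.032, 0.001], [0.032, -0.999, -0.001], [0.001, 0.001, -1.0]]
ft_force: [1.6, -3.8, 6.7]
finger_gap: 0.0259
grip_force: 40.0
t 11.3 p [0.5097 0.0105 0.0662] gap 0.0259 gf 40.0 F [ 1.6 -3.8  6.7]
[-0.05318326  0.02880324]
```

View pics/c.png

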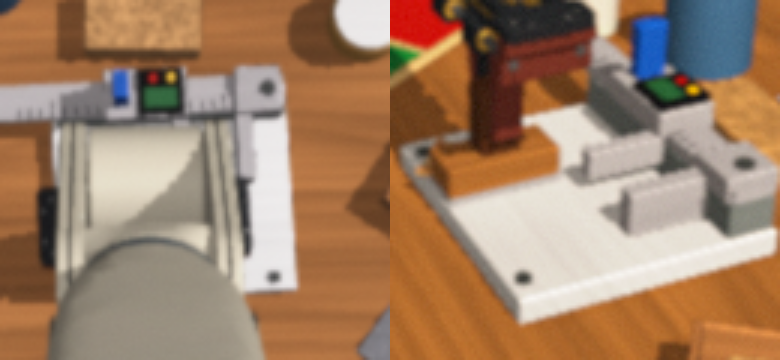

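The side crop shows the plate clean behind the blade (right of crop x 560). No chips show to the right of the scraper, so I continue over the left edge.

```bash
python3 -m pendant '{"offset":[[0,-0.012,0],[0,-0.012,0],[0,-0.012,0],[0,-0.012,0],[0,-0.012,0]],"dr":[[0,0,0],[0,0,0],[0,0,0],[0,0,0],[0,0,0]],"grip":[0,0,0,0,0]}' 40
python3 -m pendant '{"offset":[[0,-0.012,0],[0,-0.012,0],[0,-0.006,0],[0,0,0],[0,0,-0.03]],"dr":[[0,0,0],[0,0,0],[0,0,0],[0,0,0],[0,0,0]],"grip":[0,0,0,0,0]}' 40
python3 -m pendant '{"offset":[[0,0.03,-0.03],[0,0.05,0],[0,0.05,0],[0.00,0.05,0],[0,0,0]],"dr":[[0,0,0],[0,0,0],[0,0,0],[0,0,0],[0,0,0]],"grip":[0,0,0,0,0]}' 40
python3 - <<'E'
from h import *
s=st(); print(w2c(s['eef_pos']));T=chips();S=read_camera('side'); cv2.imwrite('pics/d.png',np.hstack([cv2.resize(T[160:270,230:370],None,fx=2.8,fy=2.8),cv2.resize(S[200:310,280:420],None,fx=2.8,fy=2.8)]))
print([(round(d['conf'],2),np.round(d['box'])) for n in('top','side') for d in sil(n,'chip1')])
a=-88.58
plan((*c2w(-.053,-.05),.105,a),s=s)
E
```

```text
time_s: 12.02
eef_pos: [0.5076, 0.0705, 0.0662]
orientation: [[0.999, 0.032, 0.001], [0.032, -0.999, -0.0], [0.001, 0.0, -1.0]]
ft_force: [0.8, -4.2, 7.3]
finger_gap: 0.0256
grip_force: 40.0
time_s: 12.65
eef_pos: [0.504, 0.1004, 0.0941]
orientation: [[0.999, 0.031, -0.006], [0.031, -1.0, -0.0], [-0.006, 0.0, -1.0]]
ft_force: [-0.4, 0.6, -1.8]
finger_gap: 0.026
grip_force: 40.0
time_s: 13.28
eef_pos: [0.5116, -0.0819, 0.1252]
orientation: [[1.0, 0.027, -0.001], [0.027, -1.0, 0.0], [-0.001, -0.0, -1.0]]
ft_force: [-0.3, -0.1, -3.1]
finger_gap: 0.0257
grip_force: 40.0
t 13.28 p [ 0.5116 -0.0819  0.1252] gap 0.0257 gf 40.0 F [-0.3 -0.1 -3.1]
[-0.05360592 -0.06358011]
[(0.5, array([258., 236.,   9.,  10.])), (0.45, array([261., 222.,  12.,  14.])), (0.58, array([312., 250.,   5.,   8.])), (0.44, array([336., 240.,  14.,   5.])), (0.42, array([321., 239.,  14.,   3.]))]
tilt [-0.001  0.    -1.   ] yang -88.5 q [-0.18  0.41  1.93  0.    0.8   1.36]
-> [ 5.120e-01 -6.800e-02  1.050e-01 -8.858e+01] turn z 0.0022 rows>= 1 | offset [ 0.0006 -0.0136  0.0202] rows>= 1
```

View pics/d.png

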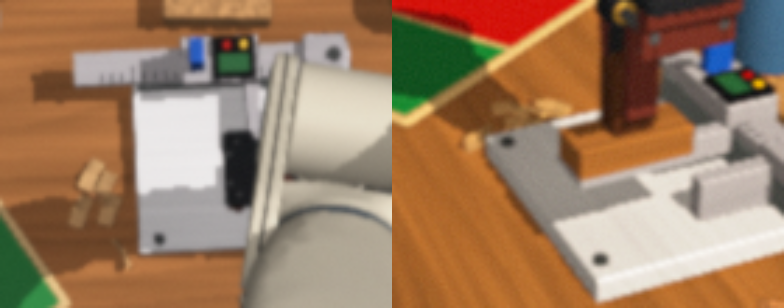

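The top crop shows the chips heaped on the bench left of the plate (crop ~(70–125,160–265)), and the visible part of the plate is clean. I'll carry the scraper to the pad and check the whole plate on the way.

```bash
python3 -m pendant '{"offset":[[-0.02,0.033,0],[-0.02,0.034,0],[-0.02,0.034,0],[-0.02,0.034,0],[-0.02,0.034,0]],"dr":[[0,0,0],[0,0,0],[0,0,0],[0,0,0],[0,0,0]],"grip":[0,0,0,0,0]}' 40
python3 -m pendant '{"offset":[[0,0,0],[0,0,0],[0,0,0],[0,0,0],[0,0,0]],"dr":[[0,0,-0.178],[0,0,-0.178],[0,0,-0.178],[0,0,-0.178],[0,0,-0.176]],"grip":[0,0,0,0,0]}' 40
python3 - <<'E'
from h import *
s=st(); T=chips();S=read_camera('side'); cv2.imwrite('pics/e.png',np.hstack([cv2.resize(T[150:270,240:370],None,fx=3,fy=3),cv2.resize(S[200:320,300:430],None,fx=3,fy=3)]))
plan((.4055,-.2565,.12,-37.6),(.4055,-.2565,.0515,-37.6),s=s)
E
```

```text
time_s: 14.1
eef_pos: [0.4173, -0.2518, 0.1256]
orientation: [[0.999, 0.033, -0.0], [0.033, -0.999, 0.0], [-0.0, -0.0, -1.0]]
ft_force: [-0.0, 0.3, -2.0]
finger_gap: 0.0259
grip_force: 40.0
time_s: 14.72
eef_pos: [0.4179, -0.2507, 0.1256]
orientation: [[0.6, 0.8, -0.0], [0.8, -0.6, 0.0], [0.0, -0.001, -1.0]]
ft_force: [-0.1, 0.5, -3.2]
finger_gap: 0.026
grip_force: 40.0
t 14.72 p [ 0.4179 -0.2507  0.1256] gap 0.026 gf 40.0 F [-0.1  0.5 -3.2]
tilt [-0.  0. -1.] yang -36.9 q [-0.56  0.37  2.    0.    0.77  0.08]
-> [  0.406  -0.256   0.12  -37.6  ] turn z 0.0122 rows>= 1 | offset [-0.0122 -0.0063  0.0056] rows>= 1
-> [  0.406  -0.256   0.052 -37.6  ] turn z -0.0 rows>= 0 | offset [0.     0.     0.0685] rows>= 2
```

View pics/e.png

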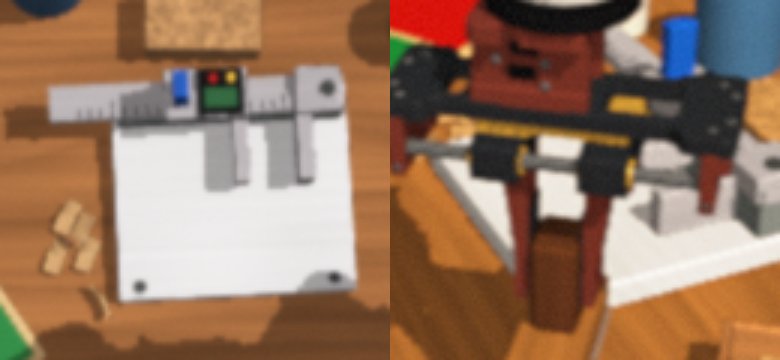

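The whole plate is clean: four chips are heaped at crop (70,240) and one is at (97,303), all on the bench. Now the scraper goes back on its pad.

```bash
python3 -m pendant '{"offset":[[-0.012,-0.006,0.006],[0,0,0.035],[0,0,0.022],[0,0,0.008],[0,0,0.003]],"dr":[[0,0,0.012],[0,0,0],[0,0,0],[0,0,0],[0,0,0]],"grip":[0,0,0,0,0]}' 40
python3 -m pendant '{"offset":[[0,0,0.001],[0,0,0],[0,0,0]],"dr":[[0,0,0],[0,0,0],[0,0,0]],"grip":[0,0,0]}' 40
```

```text
time_s: 15.45
eef_pos: [0.4051, -0.2581, 0.0514]
orientation: [[0.617, 0.787, -0.001], [0.787, -0.617, 0.0], [-0.0, -0.001, -1.0]]
ft_force: [0.0, 0.4, -2.2]
finger_gap: 0.0257
grip_force: 40.0
time_s: 15.82
eef_pos: [0.4057, -0.2584, 0.0512]
orientation: [[0.616, 0.787, 0.001], [0.787, -0.616, -0.001], [0.0, 0.001, -1.0]]
ft_force: [-0.7, 0.5, -2.6]
finger_gap: 0.0257
grip_force: 40.0
```

```bash
python3 -m pendant '{"offset":[[0,0,0.002],[0,0,0]],"dr":[[0,0,0],[0,0,0]],"grip":[0,0]}' 40
python3 -m pendant '{"offset":[[0,0,0],[0,0,0],[0,0,-0.03],[0,0,-0.06],[0,0,-0.06]],"dr":[[0,0,0],[0,0,0],[0,0,0],[0,0,0],[0,0,0]],"grip":[0.05,0.06,0.06,0.06,0.06]}' 20
python3 -m pendant '{"offset":[[0.04,-0.04,0],[0.04,-0.04,0],[0,0,0],[0,0,0],[0,0,0]],"dr":[[0,0,0],[0,0,0],[0,0,-0.18],[0,0,-0.18],[0,0,-0.18]],"grip":[0.06,0.06,0.06,0.06,0.06]}'
python3 -m pendant '{"offset":[[0,0,0],[0,0,0],[0,0,0],[0,0,0],[0,0,0]],"dr":[[0,0,-0.18],[0,0,-0.18],[0,0,-0.18],[0,0,-0.18],[0,0,-0.18]],"grip":[0.06,0.06,0.06,0.06,0.06]}'
python3 -m pendant '{"offset":[[0,0,0],[0,0,0],[0,0,0],[0,0,0],[0,0,0]],"dr":[[0,0,-0.18],[0,0,-0.18],[0,0,-0.18],[0,0,-0.18],[0,0,-0.05]],"grip":[0.045,0.045,0.045,0.045,0.045]}'
python3 - <<'E'
from h import *
T=read_camera('top');S=read_camera('side'); cv2.imwrite('pics/f.png',np.hstack([cv2.resize(T[140:340,270:470],None,fx=1.95,fy=1.95),cv2.resize(S[200:400,290:490],None,fx=1.95,fy=1.95)]))
for n,I in(('top',T),('side',S)):
    h=cv2.cvtColor(I,cv2.COLOR_BGR2HSV); m=((h[...,0]>100)&(h[...,0]<125)&(h[...,1]>170)&(h[...,2]>90)).astype(np.uint8)
    k,l,sx,c=cv2.connectedComponentsWithStats(m); print(n,[(np.round(c[i],1),sx[i]) for i in range(1,k) if sx[i,4]>15])
# predicted grip for openings
for o in(.03,.04,.05,.06): print(o,np.round([proj('top',[*c2w(.08,o),.119]),proj('side',[*c2w(.08,o),.1])],1))
st()
E
```

```text
time_s: 16.08
eef_pos: [0.4059, -0.2584, 0.0502]
orientation: [[0.616, 0.788, 0.001], [0.788, -0.616, -0.001], [0.0, 0.001, -1.0]]
ft_force: [-1.7, 2.6, 17.3]
finger_gap: 0.0257
grip_force: 40.0
time_s: 16.7
eef_pos: [0.405, -0.2579, 0.1999]
orientation: [[0.616, 0.788, -0.001], [0.788, -0.616, 0.001], [-0.0, -0.001, -1.0]]
ft_force: [0.6, -0.4, 0.7]
finger_gap: 0.0603
grip_force: 0.0
time_s: 17.32
eef_pos: [0.3917, -0.1456, 0.1987]
orientation: [[0.117, 0.993, 0.0], [0.993, -0.117, -0.0], [-0.0, 0.0, -1.0]]
ft_force: [-0.3, 0.7, -0.2]
finger_gap: 0.0599
grip_force: 0.0
time_s: 17.95
eef_pos: [0.3916, -0.1458, 0.1986]
orientation: [[-0.705, 0.71, -0.0], [0.71, 0.705, 0.0], [0.0, -0.0, -1.0]]
ft_force: [0.1, 0.1, 0.4]
finger_gap: 0.06
grip_force: 0.0
time_s: 18.58
eef_pos: [0.3916, -0.1459, 0.1986]
orientation: [[-1.0, 0.022, -0.0], [0.022, 1.0, 0.0], [0.0, 0.0, -1.0]]
ft_force: [0.6, 0.5, -0.3]
finger_gap: 0.045
grip_force: 0.0
top [(array([299.6, 178.5]), array([298, 175,   4,   8,  30], dtype=int32))]
side [(array([396.8, 215.2]), array([391, 206,  13,  21, 204], dtype=int32))]
0.03 [[305.2 176.9]
 [398.8 216.4]]
0.04 [[301.4 177.1]
 [396.5 214.6]]
0.05 [[297.6 177.3]
 [394.3 212.8]]
0.06 [[293.8 177.4]
 [392.2 211.1]]
t 18.68 p [ 0.3916 -0.1459  0.1986] gap 0.0451 gf 0.0 F [-0.5  0.1 -0.2]
```

View pics/f.png

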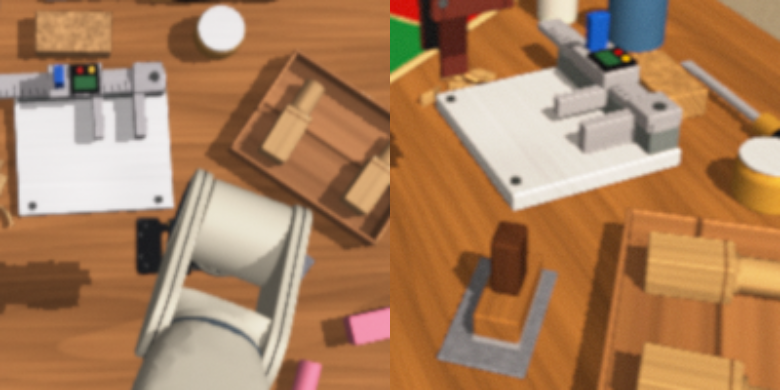

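The scraper stands on its pad (side crop ~(505,290)), the plate is clear and the jaw is open about 43 mm. Next I open the jaw further with the thumb grip.

```bash
python3 - <<'E'
from h import *
a=91.42
plan((*c2w(.078,.043),.16,a),(*c2w(.078,.043),.088,a),(*c2w(.078,.085),.088,a))
E
```

```text
t 18.68 p [ 0.3916 -0.1459  0.1986] gap 0.0451 gf 0.0 F [-0.5  0.1 -0.2]
tilt [-0.  0. -1.] yang 88.6 q [-0.38  0.15  2.09 -0.    0.9  -1.93]
-> [6.410e-01 2.800e-02 1.600e-01 9.142e+01] turn z -0.0493 rows>= 1 | offset [-0.2531  0.1676  0.0386] rows>= 5
-> [6.410e-01 2.800e-02 8.800e-02 9.142e+01] turn z -0.0 rows>= 0 | offset [0.    0.    0.072] rows>= 2
-> [6.390e-01 7.000e-02 8.800e-02 9.142e+01] turn z -0.0 rows>= 0 | offset [0.    0.042 0.   ] rows>= 1
```

```bash
python3 -m pendant '{"offset":[[0,0,0],[-0.05,0.033,0],[-0.05,0.033,0],[-0.05,0.033,0.01],[-0.05,0.034,0.01]],"dr":[[0,0,-0.049],[0,0,0],[0,0,0],[0,0,0],[0,0,0]],"grip":[0.045,0.045,0.045,0.045,0.045]}'
python3 -m pendant '{"offset":[[-0.053,0.035,0.018],[0,0,0],[0,0,0]],"dr":[[0,0,0],[0,0,0],[0,0,0]],"grip":[0.045,0.045,0.045]}'
python3 - <<'E'
from h import *
s=st(); print(w2c(s['eef_pos'])); S=read_camera('side'); cv2.imwrite('pics/g.png',cv2.resize(S[130:280,330:480],None,fx=3,fy=3))
for q in((.0,.0225),(0,-.0225)): print(proj('side',np.array(s['eef_pos'])+[0,q[1],0]))
plan((*c2w(.078,.043),.088,91.42),s=s)
E
```

```text
time_s: 19.3
eef_pos: [0.59, -0.0068, 0.1784]
orientation: [[-1.0, -0.023, 0.0], [-0.023, 1.0, -0.0], [-0.0, -0.0, -1.0]]
ft_force: [0.2, -0.7, 1.4]
finger_gap: 0.0451
grip_force: 0.0
time_s: 19.68
eef_pos: [0.637, 0.0263, 0.161]
orientation: [[-1.0, -0.024, -0.002], [-0.024, 1.0, -0.0], [0.002, -0.0, -1.0]]
ft_force: [-0.0, -0.2, 0.7]
finger_gap: 0.0451
grip_force: 0.0
t 19.68 p [0.637  0.0263 0.161 ] gap 0.0451 gf 0.0 F [-0.  -0.2  0.7]
[0.07445937 0.04143733]
[390.7098155  186.37022142]
[400.51431231 193.91769681]
tilt [-0.002 -0.    -1.   ] yang 91.4 q [ 0.02  0.51  1.64 -0.    0.99 -1.57]
-> [6.410e-01 2.800e-02 8.800e-02 9.142e+01] turn z -0.0008 rows>= 1 | offset [-0.0035  0.0016  0.073 ] rows>= 2
```

View pics/g.png

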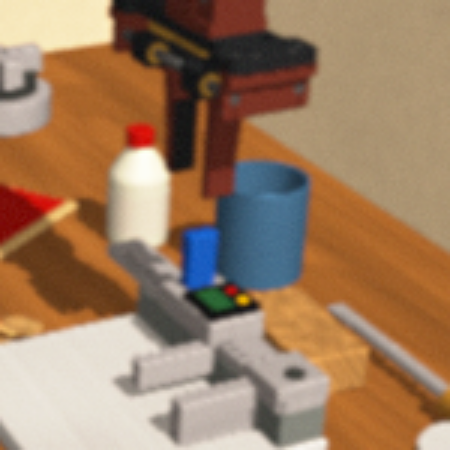

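The fingertips (crop (180,165) and (218,195)) straddle the blue grip at (200,255). I'll descend, pinch and open the jaw.

```bash
python3 -m pendant '{"offset":[[-0.003,0.002,0.035],[0,0,0.028],[0,0,0.01],[0,0,0],[0,0,0]],"dr":[[0,0,0],[0,0,0],[0,0,0],[0,0,0],[0,0,0]],"grip":[0.045,0.045,0.045,0,0]}' 12
python3 -m pendant '{"offset":[[0,0,0],[0,0,0],[0,0,0]],"dr":[[0,0,0],[0,0,0],[0,0,0]],"grip":[0,0,0]}' 12
python3 -m pendant '{"offset":[[0,0.008,0],[0,0.011,0],[0,0.011,0],[0,0.01,0],[0,0,0]],"dr":[[0,0,0],[0,0,0],[0,0,0],[0,0,0],[0,0,0]],"grip":[0,0,0,0,0]}' 12
python3 - <<'E'
from h import *
s=st(); print(w2c(s['eef_pos']))
E
```

```text
time_s: 20.35
eef_pos: [0.6415, 0.0281, 0.0901]
orientation: [[-1.0, -0.024, 0.002], [-0.024, 1.0, 0.0], [-0.002, -0.0, -1.0]]
ft_force: [0.6, -0.0, -0.5]
finger_gap: 0.0281
grip_force: 0.0
time_s: 20.72
eef_pos: [0.6413, 0.0283, 0.0896]
orientation: [[-1.0, -0.024, 0.001], [-0.024, 1.0, -0.0], [-0.001, -0.0, -1.0]]
ft_force: [-2.2, -0.4, 6.0]
finger_gap: 0.014
grip_force: 12.0
time_s: 21.35
eef_pos: [0.6403, 0.0693, 0.0896]
orientation: [[-1.0, -0.025, 0.001], [-0.025, 1.0, 0.0], [-0.001, 0.0, -1.0]]
ft_force: [-2.1, 1.0, 5.7]
finger_gap: 0.014
grip_force: 12.0
t 21.35 p [0.6403 0.0693 0.0896] gap 0.014 gf 12.0 F [-2.1  1.   5.7]
[0.07882351 0.0843249 ]
```

```bash
python3 -m pendant '{"offset":[[0,0,0],[0,0,-0.03],[0,0,-0.05],[0,0,-0.05],[0,0,0]],"dr":[[0,0,0],[0,0,0],[0,0,0],[0,0,0],[0,0,0]],"grip":[0.045,0.045,0.06,0.06,0.06]}' 20
cat > legs.py <<'E'
from h import *
T=read_camera('top');S=read_camera('side')
tt=sil('top','leg1');ss=sil('side','leg1')
def near(L,p): 
    q=[d for d in L if np.hypot(d['box'][0]-p[0],d['box'][1]-p[1])<15]; return q[0]['pixels'] if q else None
res=[]
for nt,ns,p0 in(((417,204),(460,337),[.567,-.292,-.6]),((462,229),(461,401),[.489,-.407,-.6])):
    a,b=near(tt,nt),near(ss,ns)
    for nm,m in(('top',{'top':a}),('both',{'top':a,'side':b})):
        if any(v is None for v in m.values()): print('miss',nm);continue
        r=fit(m,LEG,p0,.005); print(nm,np.round(r[0],4),round(np.degrees(r[0][2]),1),'iou',round(r[1],3))
    res.append(r[0])
E
python3 - <<'E'
from legs import *
h=cv2.cvtColor(T,cv2.COLOR_BGR2HSV)
v=np.hstack([cv2.resize(T[170:270,380:510],None,fx=3,fy=3),cv2.resize(S[300:440,400:530],None,fx=3,fy=3)[:300]])
for k,(n,ox,oy,px) in {0:('top',380,170,0),1:('side',400,300,390)}.items():
    for r in res:
        c=cv2.findContours(hullmask(n,LEG,r,.005),cv2.RETR_EXTERNAL,1)[0][0][:,0]/SC
        cv2.polylines(v,[(((c-[ox,oy])*3)+[px,0]).astype(np.int32)],True,(255,0,0),1)
cv2.imwrite('pics/h.png',v)
w=res[0]; a=np.degrees(w[2])+90; g=w[:2]
plan((*g,.12,a),(*g,.016,a))
E
```

```text
time_s: 21.98
eef_pos: [0.6423, 0.0685, 0.2231]
orientation: [[-1.0, -0.024, 0.008], [-0.024, 1.0, 0.001], [-0.008, 0.0, -1.0]]
ft_force: [-0.2, -0.2, 0.1]
finger_gap: 0.0587
grip_force: 0.0
top [ 0.5689 -0.2918 -0.5927] -34.0 iou 0.847
both [ 0.5666 -0.2925 -0.5678] -32.5 iou 0.871
top [ 0.4894 -0.4064 -0.6456] -37.0 iou 0.83
both [ 0.4894 -0.4073 -0.6102] -35.0 iou 0.822
t 22.18 p [0.6387 0.0682 0.2169] gap 0.0601 gf 0.0 F [ 0.4 -0.7  0.3]
tilt [-0.003 -0.    -1.   ] yang 91.4 q [ 0.09  0.46  1.59 -0.    1.1  -1.51]
-> [ 0.567 -0.293  0.12  57.47 ] turn z 0.5919 rows>= 4 | offset [-0.1332 -0.3429  0.0969] rows>= 7
-> [ 5.670e-01 -2.930e-01  1.600e-02  5.747e+01] turn z -0.0 rows>= 0 | offset [0.    0.    0.104] rows>= 2
```

View pics/h.png

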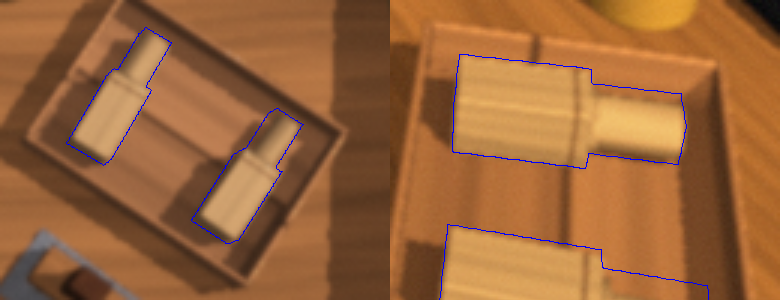

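The fits sit well on both legs in both views, and the second leg's tenon is clearly thinner than its model. Going to the first leg.

```bash
python3 -m pendant '{"offset":[[0,0,0],[0,0,0],[0,0,0],[0,0,0]],"dr":[[0,0,0.1525],[0,0,0.1525],[0,0,0.1525],[0,0,0.1525]],"grip":[0.06,0.06,0.06,0.06]}'
python3 - <<'E'
from h import *
plan((.568,-.292,.12,56.5),(.568,-.292,.016,56.5))
E
```

```text
time_s: 22.68
eef_pos: [0.6387, 0.0682, 0.2164]
orientation: [[-0.83, 0.557, -0.004], [0.557, 0.83, -0.0], [0.003, -0.002, -1.0]]
ft_force: [0.4, -0.3, 0.2]
finger_gap: 0.06
grip_force: 0.0
t 22.68 p [0.6387 0.0682 0.2164] gap 0.06 gf 0.0 F [ 0.4 -0.3  0.2]
tilt [-0.004 -0.    -1.   ] yang 56.1 q [ 0.09  0.46  1.59 -0.    1.1  -0.89]
-> [ 0.568 -0.292  0.12  56.5  ] turn z -0.0062 rows>= 1 | offset [-0.1398 -0.3394  0.0964] rows>= 7
-> [ 5.68e-01 -2.92e-01  1.60e-02  5.65e+01] turn z -0.0 rows>= 0 | offset [0.    0.    0.104] rows>= 2
```

```bash
python3 -m pendant '{"offset":[[-0.0175,-0.0424,0],[-0.0175,-0.0424,0],[-0.0175,-0.0424,0.016],[-0.0175,-0.0424,0.016],[-0.0175,-0.0424,0.016]],"dr":[[0,0,0],[0,0,0],[0,0,0],[0,0,0],[0,0,0]],"grip":[0.06,0.06,0.06,0.06,0.06]}'
python3 -m pendant '{"offset":[[-0.0175,-0.0424,0.016],[-0.0175,-0.0424,0.016],[-0.0175,-0.0424,0.016],[0,0,0],[0,0,0]],"dr":[[0,0,0],[0,0,0],[0,0,0],[0,0,0],[0,0,0]],"grip":[0.06,0.06,0.06,0.06,0.06]}'
python3 - <<'E'
from h import *
s=st();plan((.568,-.292,.016,56.5),s=s)
S=read_camera('side'); v=cv2.resize(S[250:400,380:530],None,fx=3,fy=3); cv2.imwrite('pics/i.png',v)
E
```

```text
time_s: 23.3
eef_pos: [0.594, -0.1578, 0.1683]
orientation: [[-0.833, 0.553, -0.003], [0.553, 0.833, 0.001], [0.003, -0.001, -1.0]]
ft_force: [0.2, -0.0, 0.3]
finger_gap: 0.0604
grip_force: 0.0
time_s: 23.92
eef_pos: [0.5681, -0.2911, 0.1213]
orientation: [[-0.833, 0.553, -0.002], [0.553, 0.833, 0.001], [0.003, -0.0, -1.0]]
ft_force: [-0.2, 0.2, 0.7]
finger_gap: 0.0601
grip_force: 0.0
t 23.93 p [ 0.5681 -0.2911  0.1213] gap 0.0601 gf 0.0 F [-0.2  0.2  0.7]
tilt [-0.002  0.001 -1.   ] yang 56.4 q [-0.49  0.57  1.66  0.    0.92 -1.48]
-> [ 5.68e-01 -2.92e-01  1.60e-02  5.65e+01] turn z -0.0017 rows>= 1 | offset [-0.0004 -0.0008  0.1053] rows>= 2
```

View pics/i.png

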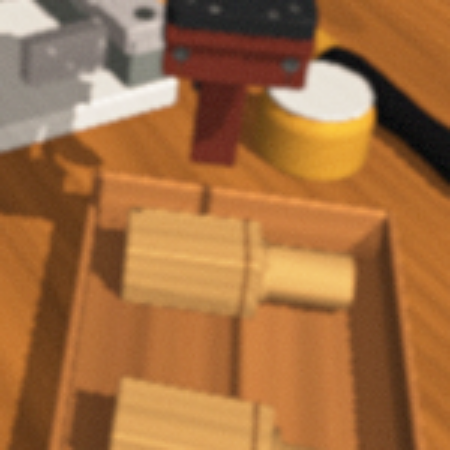

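The gripper (crop ~(215,120)) is above the leg (crop (190,260)) and clear of the tin. Descending.

```bash
python3 -m pendant '{"offset":[[0,0,0.04],[0,0,0.035],[0,0,0.022],[0,0,0.007],[0,0,0]],"dr":[[0,0,0],[0,0,0],[0,0,0],[0,0,0],[0,0,0]],"grip":[0.06,0.06,0.06,0.06,0.06]}' 25
python3 -m pendant '{"offset":[[0,0,0],[0,0,0],[0,0,0],[0,0,0]],"dr":[[0,0,0],[0,0,0],[0,0,0],[0,0,0]],"grip":[0,0,0,0]}' 25
python3 -m pendant '{"offset":[[0,0,-0.02],[0,0,-0.04],[0,0,-0.04],[0,0,0]],"dr":[[0,0,0],[0,0,0],[0,0,0],[0,0,0]],"grip":[0,0,0,0]}' 25
python3 - <<'E'
from h import *
a=91.42
s=st(); plan((*c2w(-.045,-.038),.10,a),(*c2w(-.045,-.038),.033,a),s=s)
read_camera('side'); print([(round(d['conf'],2),np.round(d['box'])) for d in sil('side','leg1')])
E
```

```text
time_s: 24.6
eef_pos: [0.5693, -0.2915, 0.0189]
orientation: [[-0.834, 0.552, 0.0], [0.552, 0.834, -0.0], [-0.0, 0.0, -1.0]]
ft_force: [-0.4, 0.5, 0.3]
finger_gap: 0.0599
grip_force: 0.0
time_s: 25.1
eef_pos: [0.5694, -0.2922, 0.0196]
orientation: [[-0.833, 0.553, 0.001], [0.553, 0.833, -0.001], [-0.002, 0.0, -1.0]]
ft_force: [-1.5, -0.1, 6.3]
finger_gap: 0.0397
grip_force: 25.0
time_s: 25.6
eef_pos: [0.5711, -0.2928, 0.123]
orientation: [[-0.833, 0.553, 0.006], [0.553, 0.833, -0.003], [-0.007, 0.001, -1.0]]
ft_force: [0.4, -0.1, -1.4]
finger_gap: 0.04
grip_force: 25.0
t 25.6 p [ 0.5711 -0.2928  0.123 ] gap 0.04 gf 25.0 F [ 0.4 -0.1 -1.4]
tilt [ 0.006 -0.003 -1.   ] yang 56.4 q [-0.49  0.56  1.66  0.    0.91 -1.48]
-> [ 5.200e-01 -5.600e-02  1.000e-01  9.142e+01] turn z -0.6106 rows>= 4 | offset [0.0456 0.2379 0.023 ] rows>= 4
-> [ 5.200e-01 -5.600e-02  3.300e-02  9.142e+01] turn z -0.0 rows>= 0 | offset [0.    0.    0.067] rows>= 2
[(0.88, array([224., 410.,  94.,  41.])), (0.87, array([463., 399.,  89.,  47.])), (0.78, array([468., 286.,  83.,  37.])), (0.75, array([327., 446.,  64.,  66.])), (0.65, array([490., 291.,  31.,  40.]))]
```

```bash
python3 -m pendant '{"offset":[[0,0,0],[0,0,0],[0,0,0],[0,0,0],[0,0,0]],"dr":[[0,0,-0.15],[0,0,-0.15],[0,0,-0.15],[0,0,-0.16],[0,0,0]],"grip":[0,0,0,0,0]}' 25
python3 -m pendant '{"offset":[[0.0115,0.058,0],[0.0115,0.059,0],[0.0115,0.059,0],[0.0115,0.058,0],[0,0,0]],"dr":[[0,0,0],[0,0,0],[0,0,0],[0,0,0],[0,0,0]],"grip":[0,0,0,0,0]}' 25
python3 - <<'E'
from h import *
a=91.42
s=st(); print(w2c(s['eef_pos'])); plan((*c2w(-.048,-.038),.0375,a),s=s)
S=read_camera('side'); cv2.imwrite('pics/j.png',cv2.resize(S[180:320,330:470],None,fx=3,fy=3))
E
```

```text
time_s: 26.32
eef_pos: [0.5678, -0.2911, 0.1169]
orientation: [[-1.0, -0.023, -0.003], [-0.023, 1.0, 0.002], [0.003, 0.002, -1.0]]
ft_force: [0.2, 0.9, -1.7]
finger_gap: 0.0398
grip_force: 25.0
time_s: 26.95
eef_pos: [0.5152, -0.0555, 0.1178]
orientation: [[-1.0, -0.025, -0.003], [-0.025, 1.0, 0.001], [0.003, 0.001, -1.0]]
ft_force: [0.7, -0.5, -0.7]
finger_gap: 0.04
grip_force: 25.0
t 26.95 p [ 0.5152 -0.0555  0.1178] gap 0.04 gf 25.0 F [ 0.7 -0.5 -0.7]
[-0.04938089 -0.03728642]
tilt [-0.003  0.001 -1.   ] yang 91.4 q [-0.13  0.42  1.93  0.    0.79 -1.73]
-> [ 5.170e-01 -5.600e-02  3.800e-02  9.142e+01] turn z 0.0003 rows>= 1 | offset [-0.0014 -0.0007  0.0803] rows>= 2
```

View pics/j.png

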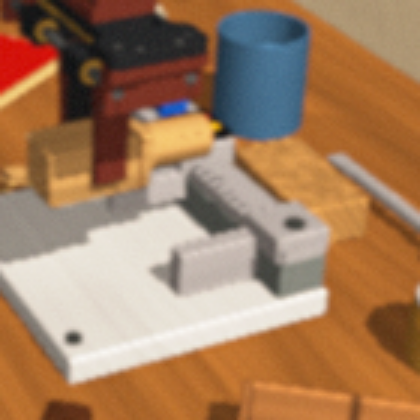

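The leg is held level with its tenon towards the jaws. I'll check how far along the body I gripped it before lowering.

```bash
python3 - <<'E'
from h import *
s=get_state(); p=np.array(s['eef_pos']); read_camera('side'); L=sil('side','leg1'); print([(round(d['conf'],2),np.round(d['box'])) for d in L])
L=[d for d in L if abs(d['box'][0]-372)<25 and abs(d['box'][1]-233)<25]
big=cv2.resize(L[0]['pixels'].astype(np.uint8),None,fx=SC,fy=SC,interpolation=0)
for dg in(12,14,16,):
  LEG=[box(-.0375,.0375,-.02,.02,0,.04),box(.0375,.0875,-dg/1000,dg/1000,.02-dg/1000,.02+dg/1000)]
  for d in np.arange(-.016,.009,.004):
    h=hullmask('side',LEG,[p[0]+d*.9997,p[1]+d*.025,CY],p[2]-.0146); print(dg,round(d,3),round((h&big).sum()/(h|big).sum(),3),end=' | ')
  print()
E
```

```text
[(0.66, array([326., 446.,  63.,  68.])), (0.64, array([223., 411.,  88.,  41.])), (0.61, array([371., 233.,  60.,  31.])), (0.57, array([463., 399.,  90.,  46.]))]
12 -0.016 0.603 | 12 -0.012 0.644 | 12 -0.008 0.686 | 12 -0.004 0.727 | 12 0.0 0.731 | 12 0.004 0.679 | 12 0.008 0.625 | 
14 -0.016 0.603 | 14 -0.012 0.639 | 14 -0.008 0.679 | 14 -0.004 0.715 | 14 0.0 0.705 | 14 0.004 0.655 | 14 0.008 0.604 | 
16 -0.016 0.596 | 16 -0.012 0.629 | 16 -0.008 0.665 | 16 -0.004 0.69 | 16 0.0 0.674 | 16 0.004 0.628 | 16 0.008 0.579 |
```

```bash
python3 -m pendant '{"offset":[[-0.003,-0.001,0.03],[0,0,0.025],[0,0,0.018],[0,0,0.006],[0,0,0]],"dr":[[0,0,0],[0,0,0],[0,0,0],[0,0,0],[0,0,0]],"grip":[0,0,0,0,0]}' 25
python3 -m pendant '{"offset":[[0,0,0.002],[0,0,0]],"dr":[[0,0,0],[0,0,0]],"grip":[0,0]}' 25
python3 - <<'E'
from h import *
s=st(); print(w2c(s['eef_pos']))
E
```

```text
time_s: 27.72
eef_pos: [0.5203, -0.0602, 0.0395]
orientation: [[-1.0, -0.023, -0.0], [-0.023, 1.0, 0.0], [0.0, 0.0, -1.0]]
ft_force: [-0.4, 0.2, -0.9]
finger_gap: 0.0402
grip_force: 25.0
time_s: 27.98
eef_pos: [0.5207, -0.0598, 0.0382]
orientation: [[-1.0, -0.024, 0.001], [-0.024, 1.0, -0.0], [-0.001, -0.0, -1.0]]
ft_force: [-0.6, -0.4, -1.1]
finger_gap: 0.0402
grip_force: 25.0
t 27.98 p [ 0.5207 -0.0598  0.0382] gap 0.0402 gf 25.0 F [-0.6 -0.4 -1.1]
[-0.04393741 -0.0417674 ]
```

```bash
python3 -m pendant '{"offset":[[0,0.003,0.001],[0,0,0.002],[0,0,0]],"dr":[[0,0,0],[0,0,0],[0,0,0]],"grip":[0,0,0]}' 25
python3 - <<'E'
from h import *
s=st(); print(w2c(s['eef_pos']))
E
```

```text
time_s: 28.35
eef_pos: [0.5203, -0.0567, 0.0347]
orientation: [[-1.0, -0.024, 0.0], [-0.024, 1.0, -0.0], [-0.0, -0.0, -1.0]]
ft_force: [0.7, 0.7, -0.4]
finger_gap: 0.0399
grip_force: 25.0
t 28.35 p [ 0.5203 -0.0567  0.0347] gap 0.0399 gf 25.0 F [ 0.7  0.7 -0.4]
[-0.04428432 -0.03860069]
```

```bash
python3 -m pendant '{"offset":[[0,0,0.001],[0,0,0],[0,0,0],[0,0,0]],"dr":[[0,0,0],[0,0,0],[0,0,0],[0,0,0]],"grip":[0,0.045,0.06,0.06]}' 20
python3 -m pendant '{"offset":[[0,0,-0.03],[0,0,-0.05],[0,0,-0.06],[0,0,0]],"dr":[[0,0,0],[0,0,0],[0,0,0],[0,0,0]],"grip":[0.06,0.06,0.045,0.045]}' 20
python3 - <<'E'
from h import *
a=91.42
s=st(); plan((*c2w(.078,.0843),.16,a),(*c2w(.078,.0843),.0895,a),s=s)
T=read_camera('top');S=read_camera('side'); cv2.imwrite('pics/k.png',np.hstack([cv2.resize(T[150:270,260:390],None,fx=3,fy=3),cv2.resize(S[200:320,320:450],None,fx=3,fy=3)]))
E
```

```text
time_s: 28.85
eef_pos: [0.5202, -0.0568, 0.0335]
orientation: [[-1.0, -0.024, -0.0], [-0.024, 1.0, 0.0], [0.0, 0.0, -1.0]]
ft_force: [-1.1, 0.4, -0.6]
finger_gap: 0.0593
grip_force: 0.0
time_s: 29.35
eef_pos: [0.5232, -0.0573, 0.1779]
orientation: [[-1.0, -0.024, 0.009], [-0.024, 1.0, -0.001], [-0.009, -0.001, -1.0]]
ft_force: [-0.3, -0.1, 0.2]
finger_gap: 0.0463
grip_force: 0.0
t 29.35 p [ 0.5232 -0.0573  0.1779] gap 0.0463 gf 0.0 F [-0.3 -0.1  0.2]
tilt [ 0.009 -0.001 -1.   ] yang 91.4 q [-0.13  0.34  1.89 -0.    0.91 -1.73]
-> [6.390e-01 6.900e-02 1.600e-01 9.142e+01] turn z -0.0006 rows>= 1 | offset [-0.1194  0.1235  0.0179] rows>= 3
-> [6.390e-01 6.900e-02 9.000e-02 9.142e+01] turn z -0.0 rows>= 0 | offset [0.     0.     0.0705] rows>= 2
```

View pics/k.png

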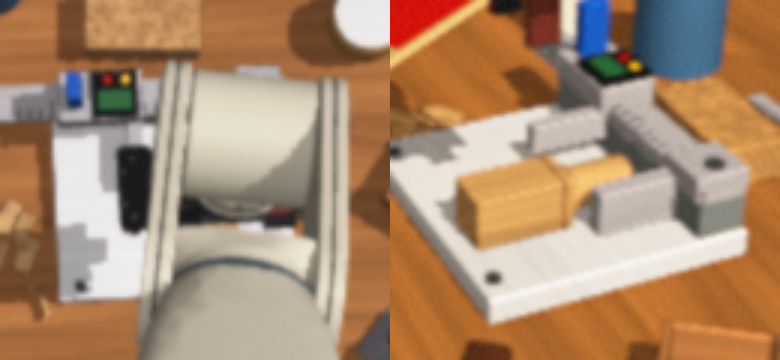

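The leg lies flat with its tenon between the jaws (side crop ~(530,200)). I'll pinch the thumb grip and close the jaw slowly.

```bash
python3 -m pendant '{"offset":[[-0.04,0.041,0.004],[-0.04,0.041,0.004],[-0.04,0.041,0.004],[0,0,0],[0,0,0]],"dr":[[0,0,0],[0,0,0],[0,0,0],[0,0,0],[0,0,0]],"grip":[0.045,0.045,0.045,0.045,0.045]}' 12
python3 - <<'E'
from h import *
s=st(); print(w2c(s['eef_pos']));plan((*c2w(.078,.0843),.0895,91.42),s=s)
E
```

```text
time_s: 30.08
eef_pos: [0.6354, 0.0689, 0.1591]
orientation: [[-1.0, -0.025, -0.005], [-0.025, 1.0, -0.001], [0.005, -0.001, -1.0]]
ft_force: [-0.7, -1.0, 0.4]
finger_gap: 0.0451
grip_force: 0.0
t 30.07 p [0.6354 0.0689 0.1591] gap 0.0451 gf 0.0 F [-0.7 -1.   0.4]
[0.07395286 0.08406362]
tilt [-0.005 -0.001 -1.   ] yang 91.4 q [ 0.09  0.52  1.64 -0.    0.99 -1.51]
-> [6.390e-01 6.900e-02 9.000e-02 9.142e+01] turn z 0.0 rows>= 1 | offset [-0.004   0.0002  0.0696] rows>= 2
```

```bash
python3 -m pendant '{"offset":[[-0.003,0,0.035],[0,0,0.028],[0,0,0.007],[0,0,0],[0,0,0]],"dr":[[0,0,0],[0,0,0],[0,0,0],[0,0,0],[0,0,0]],"grip":[0.045,0.045,0.045,0,0]}' 12
python3 -m pendant '{"offset":[[0,0,0],[0,0,0],[0,0,0]],"dr":[[0,0,0],[0,0,0],[0,0,0]],"grip":[0,0,0]}' 12
python3 -m pendant '{"offset":[[0,-0.005,0],[0,-0.008,0],[0,-0.008,0],[0,-0.008,0],[0,-0.008,0]],"dr":[[0,0,0],[0,0,0],[0,0,0],[0,0,0],[0,0,0]],"grip":[0,0,0,0,0]}' 12
python3 -m pendant '{"offset":[[0,-0.003,0],[0,-0.002,0],[0,-0.002,0],[0,-0.002,0],[0,-0.002,0]],"dr":[[0,0,0],[0,0,0],[0,0,0],[0,0,0],[0,0,0]],"grip":[0,0,0,0,0]}' 12
python3 - <<'E'
from h import *
s=st(); print(w2c(s['eef_pos']))
E
```

```text
time_s: 30.7
eef_pos: [0.6408, 0.0688, 0.0928]
orientation: [[-1.0, -0.024, 0.002], [-0.024, 1.0, 0.0], [-0.002, 0.0, -1.0]]
ft_force: [0.8, 0.1, 1.3]
finger_gap: 0.0284
grip_force: 0.0
time_s: 31.08
eef_pos: [0.6407, 0.0692, 0.0926]
orientation: [[-1.0, -0.024, 0.001], [-0.024, 1.0, 0.0], [-0.001, -0.0, -1.0]]
ft_force: [-1.0, 0.0, 6.7]
finger_gap: 0.0141
grip_force: 12.0
time_s: 31.7
eef_pos: [0.6417, 0.0324, 0.0926]
orientation: [[-1.0, -0.024, 0.001], [-0.024, 1.0, 0.001], [-0.001, 0.001, -1.0]]
ft_force: [-0.5, 0.9, 6.3]
finger_gap: 0.0138
grip_force: 12.0
time_s: 32.33
eef_pos: [0.6419, 0.0215, 0.0926]
orientation: [[-1.0, -0.024, 0.001], [-0.024, 1.0, 0.0], [-0.001, 0.0, -1.0]]
ft_force: [-1.9, 2.2, 5.5]
finger_gap: 0.0139
grip_force: 12.0
t 32.33 p [0.6419 0.0215 0.0926] gap 0.0139 gf 12.0 F [-1.9  2.2  5.5]
[0.07927578 0.03657584]
```

```bash
python3 -m pendant '{"offset":[[0,-0.001,0],[0,-0.001,0],[0,-0.001,0],[0,-0.001,0]],"dr":[[0,0,0],[0,0,0],[0,0,0],[0,0,0]],"grip":[0,0,0,0]}' 12
python3 -m pendant '{"offset":[[0,-0.001,0],[0,-0.001,0]],"dr":[[0,0,0],[0,0,0]],"grip":[0,0]}' 12
```

```text
time_s: 32.83
eef_pos: [0.642, 0.0177, 0.0926]
orientation: [[-1.0, -0.024, 0.001], [-0.024, 1.0, 0.001], [-0.001, 0.001, -1.0]]
ft_force: [-2.4, 3.8, 6.0]
finger_gap: 0.0142
grip_force: 12.0
time_s: 33.08
eef_pos: [0.6421, 0.016, 0.0926]
orientation: [[-1.0, -0.024, 0.001], [-0.024, 1.0, 0.001], [-0.001, 0.001, -1.0]]
ft_force: [-1.4, 3.4, 4.9]
finger_gap: 0.0142
grip_force: 12.0
```

```bash
python3 -m pendant '{"offset":[[0,-0.001,0],[0,-0.001,0]],"dr":[[0,0,0],[0,0,0]],"grip":[0,0]}' 12
python3 -m pendant '{"offset":[[0,-0.001,0],[0,0,0]],"dr":[[0,0,0],[0,0,0]],"grip":[0,0]}' 12
python3 - <<'E'
from h import *
s=st(); print(w2c(s['eef_pos'])); S=read_camera('side'); cv2.imwrite('pics/l.png',cv2.resize(S[200:300,340:450],None,fx=4,fy=4))
E
```

```text
time_s: 33.33
eef_pos: [0.6421, 0.0155, 0.0926]
orientation: [[-1.0, -0.024, 0.001], [-0.024, 1.0, 0.003], [-0.001, 0.003, -1.0]]
ft_force: [-1.3, 13.6, 5.5]
finger_gap: 0.0138
grip_force: 12.0
time_s: 33.58
eef_pos: [0.6421, 0.0154, 0.0926]
orientation: [[-1.0, -0.024, 0.001], [-0.024, 1.0, 0.004], [-0.001, 0.004, -1.0]]
ft_force: [-0.7, 15.0, 5.3]
finger_gap: 0.0139
grip_force: 12.0
t 33.58 p [0.6421 0.0154 0.0926] gap 0.0139 gf 12.0 F [-0.7 15.   5.3]
[0.07926047 0.03048521]
```

View pics/l.png

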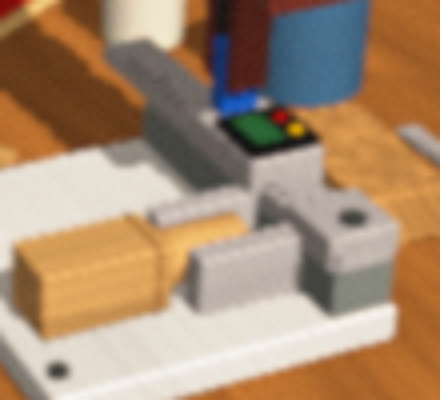

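The jaw presses the tenon against the fixed jaw (crop ~(210,240)), reading about 30.5 mm. I'll hold the pause, then open to the 120 mm stop, which also checks my zero.

```bash
python3 -m pendant '{"offset":[[0,0,0],[0,0,0],[0,0,0],[0,0,0],[0,0,0]],"dr":[[0,0,0],[0,0,0],[0,0,0],[0,0,0],[0,0,0]],"grip":[0,0,0,0,0]}' 12
python3 -m pendant '{"offset":[[0,0.002,0],[0,0,0]],"dr":[[0,0,0],[0,0,0]],"grip":[0,0]}' 12
python3 -m pendant '{"offset":[[0,0.01,0],[0,0.014,0],[0,0.016,0],[0,0.016,0],[0,0.014,0]],"dr":[[0,0,0],[0,0,0],[0,0,0],[0,0,0],[0,0,0]],"grip":[0,0,0,0,0]}' 12
python3 -m pendant '{"offset":[[0,0.008,0],[0,0.004,0],[0,0.002,0],[0,0.001,0],[0,0.0,0]],"dr":[[0,0,0],[0,0,0],[0,0,0],[0,0,0],[0,0,0]],"grip":[0,0,0,0,0]}' 12
python3 - <<'E'
from h import *
s=st(); print(w2c(s['eef_pos']))
E
```

```text
time_s: 34.25
eef_pos: [0.6421, 0.0155, 0.0926]
orientation: [[-1.0, -0.024, 0.001], [-0.024, 1.0, 0.004], [-0.001, 0.004, -1.0]]
ft_force: [-1.1, 15.3, 6.1]
finger_gap: 0.0138
grip_force: 12.0
time_s: 34.5
eef_pos: [0.6421, 0.0156, 0.0926]
orientation: [[-1.0, -0.024, 0.001], [-0.024, 1.0, 0.001], [-0.001, 0.001, -1.0]]
ft_force: [-0.4, 6.2, 5.4]
finger_gap: 0.0139
grip_force: 12.0
time_s: 35.12
eef_pos: [0.6403, 0.0844, 0.0926]
orientation: [[-1.0, -0.024, 0.001], [-0.024, 1.0, -0.0], [-0.001, -0.0, -1.0]]
ft_force: [-0.8, -2.0, 5.7]
finger_gap: 0.0139
grip_force: 12.0
time_s: 35.75
eef_pos: [0.64, 0.0992, 0.0926]
orientation: [[-1.0, -0.024, 0.001], [-0.024, 1.0, 0.0], [-0.001, 0.0, -1.0]]
ft_force: [-0.2, -0.6, 5.9]
finger_gap: 0.0142
grip_force: 12.0
t 35.75 p [0.64   0.0992 0.0926] gap 0.0142 gf 12.0 F [-0.2 -0.6  5.9]
[0.07923101 0.11429613]
```

```bash
python3 -m pendant '{"offset":[[0,0.002,0],[0,0.0015,0],[0,0.001,0],[0,0.001,0]],"dr":[[0,0,0],[0,0,0],[0,0,0],[0,0,0]],"grip":[0,0,0,0]}' 12
python3 -m pendant '{"offset":[[0,0.001,0],[0,0.0,0]],"dr":[[0,0,0],[0,0,0]],"grip":[0,0]}' 12
python3 -m pendant '{"offset":[[0,0.001,0],[0,0.0,0]],"dr":[[0,0,0],[0,0,0]],"grip":[0,0]}' 12
python3 - <<'E'
from h import *
s=st(); print(w2c(s['eef_pos']))
E
```

```text
time_s: 36.25
eef_pos: [0.6398, 0.1037, 0.0925]
orientation: [[-1.0, -0.025, 0.001], [-0.025, 1.0, -0.001], [-0.001, -0.001, -1.0]]
ft_force: [-1.4, -8.5, 6.6]
finger_gap: 0.0135
grip_force: 12.0
time_s: 36.5
eef_pos: [0.6398, 0.1038, 0.0925]
orientation: [[-1.0, -0.025, 0.001], [-0.025, 1.0, -0.002], [-0.001, -0.002, -1.0]]
ft_force: [-1.1, -8.6, 6.9]
finger_gap: 0.0138
grip_force: 12.0
time_s: 36.75
eef_pos: [0.6398, 0.1038, 0.0925]
orientation: [[-1.0, -0.025, 0.001], [-0.025, 1.0, -0.004], [-0.001, -0.004, -1.0]]
ft_force: [-0.5, -13.4, 6.3]
finger_gap: 0.0141
grip_force: 12.0
t 36.75 p [0.6398 0.1038 0.0925] gap 0.0141 gf 12.0 F [ -0.5 -13.4   6.3]
[0.07922046 0.11883708]
```

Against the 120 mm stop my frame reads 1.2 mm low, so this tenon is about 31.7 mm and goes on the red mat. Release, then go back to the leg.

```bash
sed -i 's/C0=np.array(\[.5636,-.0170\])/C0=np.array([.5636,-.0182])/' h.py
python3 -m pendant '{"offset":[[0,0,0],[0,0,0],[0,0,-0.03],[0,0,-0.045],[0,0,0]],"dr":[[0,0,0],[0,0,0],[0,0,0],[0,0,0],[0,0,0]],"grip":[0.045,0.045,0.06,0.06,0.06]}' 20
python3 - <<'E'
from h import *
a=91.42
s=st(); plan((*c2w(-.044,-.044),.14,a),(*c2w(-.044,-.044),.0346,a),s=s)
g=silhouettes('top','glue'); print([(round(d['conf'],2),np.round(d['box']),np.round(ray('top',d['box'][:2],.06),3)) for d in g])
E
```

```text
time_s: 37.38
eef_pos: [0.6416, 0.1075, 0.1702]
orientation: [[-1.0, -0.025, 0.007], [-0.025, 1.0, 0.001], [-0.007, 0.001, -1.0]]
ft_force: [0.2, 0.7, -0.0]
finger_gap: 0.0584
grip_force: 0.0
t 37.38 p [0.6416 0.1075 0.1702] gap 0.0584 gf 0.0 F [ 0.2  0.7 -0. ]
tilt [ 0.007  0.001 -1.   ] yang 91.4 q [ 0.15  0.52  1.61  0.    1.01 -1.45]
-> [ 5.210e-01 -6.300e-02  1.400e-01  9.142e+01] turn z -0.0001 rows>= 1 | offset [ 0.1251 -0.1677  0.0302] rows>= 4
-> [ 5.210e-01 -6.300e-02  3.500e-02  9.142e+01] turn z -0.0 rows>= 0 | offset [0.     0.     0.1054] rows>= 2
[(0.73, array([218., 163.,  23.,  25.]), array([0.701, 0.255, 0.06 ])), (0.22, array([439., 216., 101.,  98.]), array([ 0.539, -0.349,  0.06 ]))]
```

```bash
python3 -m pendant '{"offset":[[0.031,-0.042,0],[0.031,-0.042,0],[0.031,-0.042,0.015],[0.031,-0.042,0.015],[0,0,0]],"dr":[[0,0,0],[0,0,0],[0,0,0],[0,0,0],[0,0,0]],"grip":[0.06,0.06,0.06,0.06,0.06]}' 25
python3 - <<'E'
from h import *
a=91.42
s=st(); print(w2c(s['eef_pos'])); plan((*c2w(-.044,-.044),.0346,a),s=s)
S=read_camera('side'); L=sil('side','leg1'); L=[d for d in L if abs(d['box'][0]-380)<30 and abs(d['box'][1]-260)<30]
print([(d['conf'],d['box']) for d in L])
if L: r=fit({'side':L[0]['pixels']},LEG,[*c2w(-.047,-.044),CY],.02); print(w2c(r[0]),np.degrees(r[0][2]),r[1])
E
```

```text
time_s: 38.05
eef_pos: [0.5153, -0.0659, 0.1341]
orientation: [[-1.0, -0.021, -0.006], [-0.021, 1.0, 0.001], [0.006, 0.001, -1.0]]
ft_force: [1.3, -0.3, 0.8]
finger_gap: 0.0599
grip_force: 0.0
t 38.05 p [ 0.5153 -0.0659  0.1341] gap 0.0599 gf 0.0 F [ 1.3 -0.3  0.8]
[-0.04951737 -0.04646888]
tilt [-0.006  0.001 -1.   ] yang 91.2 q [-0.15  0.4   1.92 -0.    0.83 -1.74]
-> [ 5.210e-01 -6.300e-02  3.500e-02  9.142e+01] turn z -0.004 rows>= 1 | offset [-0.0055  0.0025  0.0995] rows>= 2
[(0.92, [372.0, 269.1, 53.7, 30.6])]
[-0.04442112 -0.04494213] 8.314043054775992 0.7889374090247453
```

```bash
python3 -m pendant '{"offset":[[-0.004,0.002,0.035],[0,0,0.03],[0,0,0.025],[0,0,0.006],[0,0,0]],"dr":[[0,0,0],[0,0,0],[0,0,0],[0,0,0],[0,0,0]],"grip":[0.06,0.06,0.06,0.06,0.06]}' 25
python3 - <<'E'
from h import *
s=st(); print(w2c(s['eef_pos']))
E
```

```text
time_s: 38.78
eef_pos: [0.5239, -0.0616, 0.0406]
orientation: [[-1.0, -0.025, -0.0], [-0.025, 1.0, 0.0], [0.0, 0.0, -1.0]]
ft_force: [0.1, 0.5, -0.0]
finger_gap: 0.0598
grip_force: 0.0
t 38.77 p [ 0.5239 -0.0616  0.0406] gap 0.0598 gf 0.0 F [ 0.1  0.5 -0. ]
[-0.04078842 -0.04237655]
```

```bash
python3 -m pendant '{"offset":[[0.003,-0.002,0.004],[0,0,0.002],[0,0,0],[0,0,0],[0,0,0]],"dr":[[0,0,0],[0,0,0],[0,0,0],[0,0,0],[0,0,0]],"grip":[0.06,0.06,0,0,0]}' 25
python3 -m pendant '{"offset":[[0,0,0],[0,0,0],[0,0,-0.015],[0,0,-0.035],[0,0,-0.04]],"dr":[[0,0,0],[0,0,0],[0,0,0],[0,0,0],[0,0,0]],"grip":[0,0,0,0,0]}' 25
python3 -m pendant '{"offset":[[0,0,-0.035],[0,0,0]],"dr":[[0,0,0],[0,0,0]],"grip":[0,0]}' 25
python3 - <<'E'
from h import *
a=34.5
s=st(); S=read_camera('side'); 
cv2.imwrite('pics/n.png',cv2.resize(S[170:300,320:450],None,fx=3,fy=3))
plan((.5406,.4024,.15,91.42),(.5406,.4024,.05,a),s=s)
E
```

```text
time_s: 39.4
eef_pos: [0.5205, -0.0642, 0.0349]
orientation: [[-1.0, -0.024, 0.0], [-0.024, 1.0, 0.0], [-0.0, 0.0, -1.0]]
ft_force: [-0.1, 0.6, 1.1]
finger_gap: 0.0401
grip_force: 24.9
time_s: 40.02
eef_pos: [0.5197, -0.0644, 0.1257]
orientation: [[-1.0, -0.024, -0.002], [-0.024, 1.0, 0.0], [0.002, 0.0, -1.0]]
ft_force: [0.4, -0.4, -0.8]
finger_gap: 0.0397
grip_force: 24.9
time_s: 40.28
eef_pos: [0.5222, -0.0648, 0.1627]
orientation: [[-1.0, -0.024, 0.006], [-0.024, 1.0, -0.001], [-0.006, -0.001, -1.0]]
ft_force: [-1.2, 0.3, -1.1]
finger_gap: 0.04
grip_force: 24.9
t 40.27 p [ 0.5222 -0.0648  0.1627] gap 0.04 gf 24.9 F [-1.2  0.3 -1.1]
tilt [ 0.006 -0.001 -1.   ] yang 91.4 q [-0.15  0.36  1.9  -0.    0.88 -1.74]
-> [ 0.541  0.402  0.15  91.42 ] turn z -0.0008 rows>= 1 | offset [-0.03    0.4666  0.0127] rows>= 8
-> [ 0.541  0.402  0.05  34.5  ] turn z 0.9934 rows>= 6 | offset [0.  0.  0.1] rows>= 2
```

```bash
python3 -m pendant '{"offset":[[-0.0033,0.04,0],[-0.0033,0.055,0],[-0.0033,0.055,0],[-0.0033,0.055,0],[-0.0033,0.055,0]],"dr":[[0,0,0],[0,0,0],[0,0,0],[0,0,0],[0,0,0]],"grip":[0,0,0,0,0]}' 25
python3 -m pendant '{"offset":[[-0.0033,0.055,0],[-0.0033,0.055,0],[-0.0033,0.055,0],[-0.0033,0.04,0],[0,0,0]],"dr":[[0,0,0],[0,0,0],[0,0,0],[0,0,0],[0,0,0]],"grip":[0,0,0,0,0]}' 25
python3 -m pendant '{"offset":[[0,0,0],[0,0,0],[0,0,0],[0,0,0],[0,0,0]],"dr":[[0,0,0.1656],[0,0,0.1656],[0,0,0.1656],[0,0,0.1656],[0,0,0.1656]],"grip":[0,0,0,0,0]}' 25
python3 -m pendant '{"offset":[[0,0,0],[0,0,0]],"dr":[[0,0,0.1656],[0,0,0]],"grip":[0,0]}' 25
python3 - <<'E'
from h import *
s=st(); plan((.5406,.4024,.03,34.5),s=s)
read_camera('side'); L=sil('side','leg1'); print([(round(d['conf'],2),np.round(d['box'])) for d in L]); print(proj('side',[.55,.39,.15]))
E
```

```text
time_s: 40.95
eef_pos: [0.5294, 0.1973, 0.1579]
orientation: [[-1.0, -0.024, -0.003], [-0.024, 1.0, -0.001], [0.003, -0.001, -1.0]]
ft_force: [1.4, -0.7, -1.8]
finger_gap: 0.0396
grip_force: 24.9
time_s: 41.58
eef_pos: [0.5377, 0.4033, 0.1574]
orientation: [[-1.0, -0.027, -0.002], [-0.027, 1.0, -0.001], [0.002, -0.001, -1.0]]
ft_force: [-0.4, -0.4, -2.2]
finger_gap: 0.0397
grip_force: 24.9
time_s: 42.2
eef_pos: [0.5381, 0.3991, 0.158]
orientation: [[-0.689, 0.724, -0.003], [0.724, 0.689, -0.002], [0.0, -0.003, -1.0]]
ft_force: [-0.3, 0.3, -1.4]
finger_gap: 0.0399
grip_force: 24.9
time_s: 42.45
eef_pos: [0.5382, 0.3995, 0.1583]
orientation: [[-0.566, 0.824, -0.002], [0.824, 0.566, -0.002], [-0.0, -0.003, -1.0]]
ft_force: [-0.7, 0.1, -1.8]
finger_gap: 0.0399
grip_force: 24.9
t 42.45 p [0.5382 0.3995 0.1583] gap 0.0399 gf 24.9 F [-0.7  0.1 -1.8]
tilt [-0.002 -0.002 -1.   ] yang 34.5 q [ 0.62  0.56  1.56 -0.    1.02  0.02]
-> [5.41e-01 4.02e-01 3.00e-02 3.45e+01] turn z -0.0002 rows>= 1 | offset [0.001  0.0036 0.1283] rows>= 3
[(0.98, array([326., 446.,  63.,  68.])), (0.87, array([224., 411.,  94.,  43.])), (0.8, array([308., 147.,  41.,  20.]))]
[305.41587116 150.75141535]
```

```bash
python3 -m pendant '{"offset":[[0.001,0.0035,0.045],[0,0,0.04],[0,0,0.03],[0,0,0.014],[0,0,0]],"dr":[[0,0,0],[0,0,0],[0,0,0],[0,0,0],[0,0,0]],"grip":[0,0,0,0,0]}' 25
python3 -m pendant '{"offset":[[0,0,0.002],[0,0,0]],"dr":[[0,0,0],[0,0,0]],"grip":[0,0]}' 25
```

```text
time_s: 43.18
eef_pos: [0.5407, 0.4036, 0.0298]
orientation: [[-0.567, 0.824, -0.001], [0.824, 0.567, -0.001], [-0.0, -0.002, -1.0]]
ft_force: [-0.1, -0.7, -1.1]
finger_gap: 0.0398
grip_force: 24.9
time_s: 43.42
eef_pos: [0.5418, 0.4045, 0.0299]
orientation: [[-0.566, 0.824, 0.002], [0.824, 0.566, 0.001], [0.0, 0.002, -1.0]]
ft_force: [-0.6, -0.6, -1.8]
finger_gap: 0.0399
grip_force: 24.9
```

```bash
python3 -m pendant '{"offset":[[0,0,0.003],[0,0,0.001],[0,0,0]],"dr":[[0,0,0],[0,0,0],[0,0,0]],"grip":[0,0,0]}' 25
python3 -m pendant '{"offset":[[0,0,0.001],[0,0,0]],"dr":[[0,0,0],[0,0,0]],"grip":[0,0]}' 25
```

```text
time_s: 43.8
eef_pos: [0.5411, 0.404, 0.0246]
orientation: [[-0.566, 0.825, -0.0], [0.825, 0.566, -0.0], [-0.0, -0.0, -1.0]]
ft_force: [0.1, 0.3, -0.3]
finger_gap: 0.0402
grip_force: 24.9
time_s: 44.05
eef_pos: [0.5412, 0.4042, 0.0239]
orientation: [[-0.566, 0.825, 0.0], [0.825, 0.566, 0.0], [0.0, 0.0, -1.0]]
ft_force: [-1.0, -0.6, 1.7]
finger_gap: 0.0398
grip_force: 24.9
```

```bash
python3 -m pendant '{"offset":[[0,0,0],[0,0,0],[0,0,-0.04],[0,0,-0.06],[0,0,-0.06]],"dr":[[0,0,0],[0,0,0],[0,0,0],[0,0,0],[0,0,0]],"grip":[0.05,0.06,0.06,0.06,0.06]}' 20
python3 -m pendant '{"offset":[[0,0,0],[0,0,0],[0,0,0]],"dr":[[0,0,-0.17],[0,0,-0.17],[0,0,0]],"grip":[0.06,0.06,0.06]}' 20
python3 - <<'E'
from h import *
s=st(); plan((.49,-.405,.16,54),s=s)
for n in('side',):
    read_camera(n); L=sil(n,'leg1'); print([(round(d['conf'],2),np.round(d['box'])) for d in L])
    L=[d for d in L if abs(d['box'][0]-307)<25 and abs(d['box'][1]-195)<25]
    if L: r=fit({n:L[0]['pixels']},LEG,[.54,.404,-.97],.009); print(r)
E
```

```text
time_s: 44.68
eef_pos: [0.5409, 0.4039, 0.1849]
orientation: [[-0.566, 0.825, -0.001], [0.825, 0.566, -0.0], [-0.0, -0.001, -1.0]]
ft_force: [0.5, 0.6, 0.6]
finger_gap: 0.06
grip_force: 0.0
time_s: 45.05
eef_pos: [0.5411, 0.404, 0.1837]
orientation: [[-0.807, 0.59, 0.0], [0.59, 0.807, 0.0], [-0.0, 0.0, -1.0]]
ft_force: [-0.5, -0.6, -0.2]
finger_gap: 0.0601
grip_force: 0.0
t 45.05 p [0.5411 0.404  0.1837] gap 0.0601 gf 0.0 F [-0.5 -0.6 -0.2]
tilt [ 0.  0. -1.] yang 53.8 q [ 0.62  0.54  1.54 -0.    1.07 -0.32]
-> [ 0.49  -0.405  0.16  54.   ] turn z -0.0026 rows>= 1 | offset [-0.4342 -0.6846  0.0237] rows>= 13
[(0.94, array([225., 410.,  88.,  41.])), (0.92, array([310., 189.,  38.,  24.])), (0.7, array([461., 398.,  92.,  45.])), (0.58, array([326., 446.,  64.,  69.]))]
(array([ 0.54034232,  0.40300087, -0.96428577]), np.float64(0.9324829157175398))
```

The leg lies on the red mat at (0.540, 0.403), as planned. Going for the second leg.

```bash
python3 -m pendant '{"offset":[[-0.029,-0.0457,0],[-0.029,-0.0457,0],[-0.029,-0.0457,0],[-0.029,-0.0457,0],[-0.029,-0.0457,0]],"dr":[[0,0,0],[0,0,0],[0,0,0],[0,0,0],[0,0,0]],"grip":[0.06,0.06,0.06,0.06,0.06]}'
python3 -m pendant '{"offset":[[-0.029,-0.0457,0],[-0.029,-0.0457,0],[-0.029,-0.0457,0],[-0.029,-0.0457,0],[0,0,0]],"dr":[[0,0,0],[0,0,0],[0,0,0],[0,0,0],[0,0,0]],"grip":[0.06,0.06,0.06,0.06,0.06]}'
python3 - <<'E'
from h import *
T=read_camera('top'); S=read_camera('side'); a=sil('top','leg1',(462,229)); b=sil('side','leg1',(461,399))
L2=[LEG[0],box(.0375,.0875,-.012,.012,.008,.032)]
for m in({'top':a},{'side':b},{'top':a,'side':b}):
    if any(v is None for v in m.values()): print('miss',list(m)); continue
    r=fit(m,L2,[.489,-.407,-.62],.005); print(list(m),np.round(r[0],4),round(np.degrees(r[0][2]),1),round(r[1],3))
    f=r[0]
for sc in('scraper',):
    p=sil('side',sc,(351,346)); print(fit({'side':p},SCR,[.4055,-.257,-.65],.004) if p is not None else 'noscr')
plan((f[0],f[1],.12,np.degrees(f[2])+90))
E
```

```text
time_s: 45.78
eef_pos: [0.5236, 0.1324, 0.1835]
orientation: [[-0.807, 0.591, 0.0], [0.591, 0.807, -0.0], [-0.0, 0.0, -1.0]]
ft_force: [0.5, -0.2, -0.1]
finger_gap: 0.0597
grip_force: 0.0
time_s: 46.4
eef_pos: [0.5098, -0.085, 0.1836]
orientation: [[-0.804, 0.595, 0.0], [0.595, 0.804, -0.0], [-0.0, -0.0, -1.0]]
ft_force: [0.1, 1.3, -0.6]
finger_gap: 0.0599
grip_force: 0.0
['top'] [ 0.4903 -0.4069 -0.6712] -38.5 0.883
['side'] [ 0.4892 -0.4081 -0.6196] -35.5 0.884
['top', 'side'] [ 0.4896 -0.4075 -0.6485] -37.2 0.88
(array([ 0.40635676, -0.25981446, -0.64660068]), np.float64(0.9226540141587588))
t 46.65 p [ 0.5101 -0.0808  0.1835] gap 0.0595 gf 0.0 F [0.  0.5 0.2]
tilt [-0.  0. -1.] yang 54.0 q [-0.18  0.32  1.9   0.    0.92 -1.12]
-> [ 0.49  -0.408  0.12  52.841] turn z 0.0199 rows>= 1 | offset [-0.181  -0.2727  0.0635] rows>= 6
```

```bash
python3 -m pendant '{"offset":[[0,0,0],[-0.0259,-0.039,0],[-0.0259,-0.039,0],[-0.0259,-0.039,0.01],[-0.0259,-0.039,0.01]],"dr":[[0,0,0.018],[0,0,0],[0,0,0],[0,0,0],[0,0,0]],"grip":[0.06,0.06,0.06,0.06,0.06]}'
python3 -m pendant '{"offset":[[-0.0259,-0.039,0.015],[-0.0259,-0.039,0.015],[-0.0259,-0.039,0.015],[0,0,0],[0,0,0]],"dr":[[0,0,0],[0,0,0],[0,0,0],[0,0,0],[0,0,0]],"grip":[0.06,0.06,0.06,0.06,0.06]}'
python3 - <<'E'
from h import *
plan((.4897,-.4075,.019,53))
E
```

```text
time_s: 47.28
eef_pos: [0.4989, -0.2697, 0.1636]
orientation: [[-0.798, 0.603, 0.001], [0.603, 0.798, -0.0], [-0.001, 0.0, -1.0]]
ft_force: [0.4, -0.1, 0.2]
finger_gap: 0.0598
grip_force: 0.0
time_s: 47.9
eef_pos: [0.4901, -0.4081, 0.1184]
orientation: [[-0.798, 0.603, -0.001], [0.603, 0.798, 0.001], [0.001, 0.0, -1.0]]
ft_force: [-0.1, 0.1, -0.2]
finger_gap: 0.0603
grip_force: 0.0
t 47.9 p [ 0.4901 -0.4081  0.1184] gap 0.0603 gf 0.0 F [-0.1  0.1 -0.2]
tilt [-0.001  0.001 -1.   ] yang 52.9 q [-0.71  0.57  1.66  0.    0.91 -1.64]
-> [ 4.90e-01 -4.08e-01  1.90e-02  5.30e+01] turn z -0.0017 rows>= 1 | offset [0.0007 0.0002 0.0994] rows>= 2
```

```bash
python3 -m pendant '{"offset":[[0,0,0.04],[0,0,0.035],[0,0,0.018],[0,0,0.006],[0,0,0]],"dr":[[0,0,0],[0,0,0],[0,0,0],[0,0,0],[0,0,0]],"grip":[0.06,0.06,0.06,0.06,0.06]}' 25
python3 -m pendant '{"offset":[[0,0,0],[0,0,0],[0,0,0],[0,0,0]],"dr":[[0,0,0],[0,0,0],[0,0,0],[0,0,0]],"grip":[0,0,0,0]}' 25
python3 -m pendant '{"offset":[[0,0,-0.02],[0,0,-0.04],[0,0,-0.04],[0,0,0]],"dr":[[0,0,0],[0,0,0],[0,0,0],[0,0,0]],"grip":[0,0,0,0]}' 25
python3 -m pendant '{"offset":[[0,0,0],[0,0,0],[0,0,0],[0,0,0],[0,0,0]],"dr":[[0,0,-0.168],[0,0,-0.168],[0,0,-0.168],[0,0,-0.168],[0,0,0]],"grip":[0,0,0,0,0]}' 25
python3 - <<'E'
from h import *
plan((*c2w(-.0465,-.04),.12,91.42))
E
```

```text
time_s: 48.52
eef_pos: [0.4906, -0.4091, 0.0203]
orientation: [[-0.798, 0.603, 0.001], [0.603, 0.798, -0.0], [-0.001, -0.0, -1.0]]
ft_force: [0.2, -0.3, 1.0]
finger_gap: 0.06
grip_force: 0.0
time_s: 49.02
eef_pos: [0.4904, -0.4096, 0.0205]
orientation: [[-0.798, 0.603, 0.001], [0.603, 0.798, -0.001], [-0.001, -0.0, -1.0]]
ft_force: [-0.4, 0.3, 5.5]
finger_gap: 0.0399
grip_force: 25.0
time_s: 49.52
eef_pos: [0.4919, -0.4108, 0.1241]
orientation: [[-0.798, 0.603, 0.005], [0.603, 0.798, -0.005], [-0.007, -0.0, -1.0]]
ft_force: [-0.2, 0.2, -1.3]
finger_gap: 0.0398
grip_force: 25.0
time_s: 50.15
eef_pos: [0.4894, -0.4087, 0.119]
orientation: [[-1.0, -0.023, -0.001], [-0.023, 1.0, 0.001], [0.001, 0.001, -1.0]]
ft_force: [0.0, 0.1, -0.4]
finger_gap: 0.0397
grip_force: 25.0
t 50.15 p [ 0.4894 -0.4087  0.119 ] gap 0.0397 gf 25.0 F [ 0.   0.1 -0.4]
tilt [-0.001  0.001 -1.   ] yang 91.3 q [-0.71  0.57  1.66 -0.    0.91 -2.31]
-> [ 5.180e-01 -5.900e-02  1.200e-01  9.142e+01] turn z -0.0017 rows>= 1 | offset [-0.0373  0.3486 -0.001 ] rows>= 6
```

```bash
python3 -m pendant '{"offset":[[-0.0053,0.045,0],[-0.0053,0.051,0],[-0.0053,0.051,0],[-0.0053,0.051,0],[-0.0053,0.051,0]],"dr":[[0,0,0],[0,0,0],[0,0,0],[0,0,0],[0,0,0]],"grip":[0,0,0,0,0]}' 25
python3 -m pendant '{"offset":[[-0.0053,0.051,0],[-0.0053,0.0486,0],[0,0,0],[0,0,0]],"dr":[[0,0,0],[0,0,0],[0,0,0],[0,0,0]],"grip":[0,0,0,0]}' 25
python3 - <<'E'
from h import *
s=st();p=np.array(s['eef_pos']);print(w2c(p)); plan((*c2w(-.0465,-.04),.0385,91.42),s=s)
read_camera('side'); L=sil('side','leg1'); print([(round(d['conf'],2),np.round(d['box'])) for d in L])
L=[d for d in L if abs(d['box'][0]-372)<25 and abs(d['box'][1]-233)<25]
if L:
  big=cv2.resize(L[0]['pixels'].astype(np.uint8),None,fx=SC,fy=SC,interpolation=0); dg=12
  LEG=[box(-.0375,.0375,-.02,.02,0,.04),box(.0375,.0875,-dg/1000,dg/1000,.02-dg/1000,.02+dg/1000)]
  for d in np.arange(-.012,.009,.002):
    h=hullmask('side',LEG,[p[0]+d*.9997,p[1]+d*.025,CY],p[2]-.0155); print(round(d,3),round((h&big).sum()/(h|big).sum(),3),end=' | ')
E
```

```text
time_s: 50.78
eef_pos: [0.51, -0.158, 0.1195]
orientation: [[-1.0, -0.02, -0.0], [-0.02, 1.0, 0.0], [0.0, 0.0, -1.0]]
ft_force: [0.7, 0.1, -1.0]
finger_gap: 0.0394
grip_force: 25.0
time_s: 51.28
eef_pos: [0.5184, -0.0599, 0.1195]
orientation: [[-1.0, -0.023, -0.0], [-0.023, 1.0, -0.0], [0.0, -0.0, -1.0]]
ft_force: [-1.0, -0.2, -0.4]
finger_gap: 0.0398
grip_force: 25.0
t 51.27 p [ 0.5184 -0.0599  0.1195] gap 0.0398 gf 25.0 F [-1.  -0.2 -0.4]
[-0.04623832 -0.04058746]
tilt [-0. -0. -1.] yang 91.3 q [-0.14  0.42  1.93 -0.    0.79 -1.73]
-> [ 5.180e-01 -5.900e-02  3.800e-02  9.142e+01] turn z -0.0014 rows>= 1 | offset [0.0003 0.0006 0.081 ] rows>= 2
[(0.92, array([310., 191.,  37.,  24.])), (0.88, array([225., 410.,  92.,  43.])), (0.77, array([325., 445.,  60.,  67.])), (0.7, array([372., 235.,  60.,  27.]))]
-0.012 0.619 | -0.01 0.635 | -0.008 0.652 | -0.006 0.667 | -0.004 0.68 | -0.002 0.685 | 0.0 0.683 | 0.002 0.665 | 0.004 0.638 | 0.006 0.613 | 0.008 0.586 |
```

```bash
python3 -m pendant '{"offset":[[0,0.001,0.03],[0,0,0.025],[0,0,0.018],[0,0,0.007],[0,0,0]],"dr":[[0,0,0],[0,0,0],[0,0,0],[0,0,0],[0,0,0]],"grip":[0,0,0,0,0]}' 25
python3 -m pendant '{"offset":[[0,0,0.001],[0,0,0]],"dr":[[0,0,0],[0,0,0]],"grip":[0,0]}' 25
python3 - <<'E'
from h import *
s=st(); print(w2c(s['eef_pos']))
E
```

```text
time_s: 52.0
eef_pos: [0.5185, -0.0591, 0.0395]
orientation: [[-1.0, -0.024, -0.0], [-0.024, 1.0, 0.0], [0.0, 0.0, -1.0]]
ft_force: [-0.3, 0.7, -0.9]
finger_gap: 0.0399
grip_force: 25.0
time_s: 52.25
eef_pos: [0.5189, -0.0588, 0.0392]
orientation: [[-1.0, -0.025, 0.001], [-0.025, 1.0, -0.0], [-0.001, -0.0, -1.0]]
ft_force: [-0.3, -0.5, -0.4]
finger_gap: 0.0403
grip_force: 25.0
t 52.25 p [ 0.5189 -0.0588  0.0392] gap 0.0403 gf 25.0 F [-0.3 -0.5 -0.4]
[-0.04566759 -0.03945437]
```

```bash
python3 -m pendant '{"offset":[[0,0,0.002],[0,0,0.001],[0,0,0.0005],[0,0,0]],"dr":[[0,0,0],[0,0,0],[0,0,0],[0,0,0]],"grip":[0,0,0,0]}' 25
python3 -m pendant '{"offset":[[0,0,0.0005],[0,0,0]],"dr":[[0,0,0],[0,0,0]],"grip":[0,0]}' 25
```

```text
time_s: 52.75
eef_pos: [0.5184, -0.0587, 0.0355]
orientation: [[-1.0, -0.025, -0.0], [-0.025, 1.0, 0.0], [0.0, 0.0, -1.0]]
ft_force: [-0.9, 0.1, 5.0]
finger_gap: 0.04
grip_force: 25.0
time_s: 53.0
eef_pos: [0.5185, -0.0587, 0.0354]
orientation: [[-1.0, -0.025, 0.0], [-0.025, 1.0, 0.0], [-0.0, 0.0, -1.0]]
ft_force: [-3.8, 0.7, 10.8]
finger_gap: 0.0398
grip_force: 25.0
```

```bash
python3 -m pendant '{"offset":[[0,0,0],[0,0,0],[0,0,0],[0,0,-0.03],[0,0,-0.05]],"dr":[[0,0,0],[0,0,0],[0,0,0],[0,0,0],[0,0,0]],"grip":[0.045,0.06,0.06,0.06,0.06]}' 20
python3 -m pendant '{"offset":[[0,0,-0.045],[0,0,0]],"dr":[[0,0,0],[0,0,0]],"grip":[0.045,0.045]}' 20
python3 - <<'E'
from h import *
plan((.639,.1036,.16,91.42))
for n in('top','side'):
    I=read_camera(n); h=cv2.cvtColor(I,cv2.COLOR_BGR2HSV); m=((h[...,0]>100)&(h[...,0]<125)&(h[...,1]>170)&(h[...,2]>90)).astype(np.uint8)
    k,l,sx,c=cv2.connectedComponentsWithStats(m); print(n,[(np.round(c[i],1),sx[i]) for i in range(1,k) if sx[i,4]>12],proj(n,[*c2w(.08,.12),.11]))
L=sil('side','leg1'); L=[d for d in L if abs(d['box'][0]-376)<30 and abs(d['box'][1]-262)<30]
if L: r=fit({'side':L[0]['pixels']},LEG,[*c2w(-.047,-.04),CY],.02); print(w2c(r[0]),np.degrees(r[0][2]),r[1])
E
```

```text
time_s: 53.62
eef_pos: [0.5171, -0.0586, 0.114]
orientation: [[-1.0, -0.025, -0.004], [-0.025, 1.0, 0.001], [0.004, 0.001, -1.0]]
ft_force: [0.1, -0.1, -0.7]
finger_gap: 0.0597
grip_force: 0.0
time_s: 53.88
eef_pos: [0.5208, -0.0591, 0.1629]
orientation: [[-1.0, -0.025, 0.007], [-0.025, 1.0, -0.001], [-0.007, -0.001, -1.0]]
ft_force: [0.4, -0.3, 0.6]
finger_gap: 0.046
grip_force: 0.0
t 53.88 p [ 0.5208 -0.0591  0.1629] gap 0.046 gf 0.0 F [ 0.4 -0.3  0.6]
tilt [ 0.007 -0.001 -1.   ] yang 91.4 q [-0.14  0.36  1.9  -0.    0.88 -1.73]
-> [ 0.639  0.104  0.16  91.42 ] turn z -0.0002 rows>= 1 | offset [-0.1221  0.1597  0.0029] rows>= 4
top [(array([271.5, 180.1]), array([270, 176,   4,   9,  33], dtype=int32))] [271.80301324 179.23271655]
side [(array([380.7, 203.7]), array([377, 195,   8,  18, 126], dtype=int32))] [380.20094951 197.47070995]
[-0.04770042 -0.03957456] 6.2598069411026795 0.8140717203812983
```

Leg and thumb grip are where I expect them, with the jaw at the stop. Going to the grip.

```bash
python3 -m pendant '{"offset":[[-0.03,0.04,0],[-0.03,0.04,0],[-0.03,0.04,0],[-0.031,0.04,0],[0,0,0]],"dr":[[0,0,0],[0,0,0],[0,0,0],[0,0,0],[0,0,0]],"grip":[0.045,0.045,0.045,0.045,0.045]}' 12
python3 -m pendant '{"offset":[[0,0,0],[0,0,0.035],[0,0,0.023],[0,0,0.01],[0,0,0]],"dr":[[0,0,0],[0,0,0],[0,0,0],[0,0,0],[0,0,0]],"grip":[0.045,0.045,0.045,0.045,0.045]}' 12
python3 - <<'E'
from h import *
s=st(); print(w2c(s['eef_pos']))
E
```

```text
time_s: 54.65
eef_pos: [0.6361, 0.1067, 0.1573]
orientation: [[-1.0, -0.028, -0.002], [-0.028, 1.0, 0.0], [0.002, 0.0, -1.0]]
ft_force: [-0.6, -0.3, -0.4]
finger_gap: 0.0446
grip_force: 0.0
time_s: 55.28
eef_pos: [0.6347, 0.1033, 0.091]
orientation: [[-1.0, -0.024, -0.002], [-0.024, 1.0, -0.0], [0.002, -0.0, -1.0]]
ft_force: [-0.6, 0.4, 0.1]
finger_gap: 0.0454
grip_force: 0.0
t 55.27 p [0.6347 0.1033 0.091 ] gap 0.0454 gf 0.0 F [-0.6  0.4  0.1]
[0.07407141 0.11968051]
```

```bash
python3 -m pendant '{"offset":[[-0.004,0,0],[0,0,0],[0,0,0],[0,0,0],[0,0,0]],"dr":[[0,0,0],[0,0,0],[0,0,0],[0,0,0],[0,0,0]],"grip":[0.045,0,0,0,0]}' 12
python3 -m pendant '{"offset":[[0,-0.008,0],[0,-0.016,0],[0,-0.016,0],[0,-0.016,0],[0,-0.012,0]],"dr":[[0,0,0],[0,0,0],[0,0,0],[0,0,0],[0,0,0]],"grip":[0,0,0,0,0]}' 12
python3 -m pendant '{"offset":[[0,-0.005,0],[0,-0.003,0],[0,-0.003,0],[0,-0.003,0],[0,-0.002,0]],"dr":[[0,0,0],[0,0,0],[0,0,0],[0,0,0],[0,0,0]],"grip":[0,0,0,0,0]}' 12
python3 - <<'E'
from h import *
s=st(); print(w2c(s['eef_pos']))
E
```

```text
time_s: 55.9
eef_pos: [0.6396, 0.1037, 0.0919]
orientation: [[-1.0, -0.025, 0.0], [-0.025, 1.0, -0.001], [-0.0, -0.001, -1.0]]
ft_force: [-0.9, -3.8, 1.9]
finger_gap: 0.0138
grip_force: 12.0
time_s: 56.52
eef_pos: [0.6413, 0.0348, 0.0918]
orientation: [[-1.0, -0.024, 0.0], [-0.024, 1.0, -0.0], [-0.0, -0.0, -1.0]]
ft_force: [-0.6, 1.6, 4.3]
finger_gap: 0.0139
grip_force: 12.0
time_s: 57.15
eef_pos: [0.6417, 0.0205, 0.0918]
orientation: [[-1.0, -0.025, 0.0], [-0.025, 1.0, 0.0], [-0.0, 0.0, -1.0]]
ft_force: [-1.9, 0.8, 5.3]
finger_gap: 0.0137
grip_force: 12.0
t 57.15 p [0.6417 0.0205 0.0918] gap 0.0137 gf 12.0 F [-1.9  0.8  5.3]
[0.07899233 0.03675325]
```

```bash
python3 -m pendant '{"offset":[[0,-0.001,0],[0,-0.001,0],[0,-0.001,0],[0,-0.001,0],[0,-0.001,0]],"dr":[[0,0,0],[0,0,0],[0,0,0],[0,0,0],[0,0,0]],"grip":[0,0,0,0,0]}' 12
python3 -m pendant '{"offset":[[0,-0.001,0],[0,-0.001,0],[0,-0.001,0]],"dr":[[0,0,0],[0,0,0],[0,0,0]],"grip":[0,0,0]}' 12
python3 - <<'E'
from h import *
s=st(); print(w2c(s['eef_pos']))
E
```

```text
time_s: 57.78
eef_pos: [0.6418, 0.0156, 0.0918]
orientation: [[-1.0, -0.025, 0.0], [-0.025, 1.0, 0.0], [-0.0, 0.0, -1.0]]
ft_force: [-0.7, 1.3, 4.6]
finger_gap: 0.0141
grip_force: 12.0
time_s: 58.15
eef_pos: [0.6418, 0.0127, 0.0918]
orientation: [[-1.0, -0.025, 0.0], [-0.025, 1.0, 0.0], [-0.0, 0.0, -1.0]]
ft_force: [-0.6, 2.3, 5.3]
finger_gap: 0.0138
grip_force: 12.0
t 58.15 p [0.6418 0.0127 0.0918] gap 0.0138 gf 12.0 F [-0.6  2.3  5.3]
[0.07898619 0.02890377]
```

```bash
python3 -m pendant '{"offset":[[0,-0.001,0],[0,-0.001,0]],"dr":[[0,0,0],[0,0,0]],"grip":[0,0]}' 12
python3 -m pendant '{"offset":[[0,-0.001,0],[0,-0.001,0]],"dr":[[0,0,0],[0,0,0]],"grip":[0,0]}' 12
python3 - <<'E'
from h import *
s=st(); print(w2c(s['eef_pos']))
E
```

```text
time_s: 58.4
eef_pos: [0.6419, 0.0106, 0.0918]
orientation: [[-1.0, -0.025, 0.0], [-0.025, 1.0, 0.0], [-0.0, 0.0, -1.0]]
ft_force: [-1.1, 1.2, 4.2]
finger_gap: 0.0143
grip_force: 12.0
time_s: 58.65
eef_pos: [0.642, 0.0088, 0.0918]
orientation: [[-1.0, -0.025, 0.0], [-0.025, 1.0, 0.0], [-0.0, 0.0, -1.0]]
ft_force: [-1.4, 2.8, 5.3]
finger_gap: 0.014
grip_force: 12.0
t 58.65 p [0.642  0.0088 0.0918] gap 0.014 gf 12.0 F [-1.4  2.8  5.3]
[0.0790161  0.02507932]
```

```bash
python3 -m pendant '{"offset":[[0,-0.001,0],[0,-0.001,0]],"dr":[[0,0,0],[0,0,0]],"grip":[0,0]}' 12
python3 -m pendant '{"offset":[[0,-0.001,0],[0,0,0]],"dr":[[0,0,0],[0,0,0]],"grip":[0,0]}' 12
python3 - <<'E'
from h import *
s=st(); print(w2c(s['eef_pos']))
E
```

```text
time_s: 58.9
eef_pos: [0.642, 0.0075, 0.0918]
orientation: [[-1.0, -0.025, 0.0], [-0.025, 1.0, 0.001], [-0.0, 0.001, -1.0]]
ft_force: [-1.5, 8.9, 4.9]
finger_gap: 0.0138
grip_force: 12.0
time_s: 59.15
eef_pos: [0.642, 0.0075, 0.0918]
orientation: [[-1.0, -0.025, 0.0], [-0.025, 1.0, 0.002], [-0.0, 0.002, -1.0]]
ft_force: [-1.3, 9.4, 4.6]
finger_gap: 0.0138
grip_force: 12.0
t 59.15 p [0.642  0.0075 0.0918] gap 0.0138 gf 12.0 F [-1.3  9.4  4.6]
[0.07903545 0.02371437]
```

The tenon measures about 23.7 mm, so it goes on the green mat. Press, pause and open.

```bash
python3 -m pendant '{"offset":[[0,-0.001,0],[0,0,0],[0,0,0],[0,0,0],[0,0,0]],"dr":[[0,0,0],[0,0,0],[0,0,0],[0,0,0],[0,0,0]],"grip":[0,0,0,0,0]}' 12
python3 -m pendant '{"offset":[[0,0,0],[0,0,0],[0,0,0],[0,0.003,0],[0,0.005,0]],"dr":[[0,0,0],[0,0,0],[0,0,0],[0,0,0],[0,0,0]],"grip":[0,0,0,0,0]}' 12
python3 -m pendant '{"offset":[[0,0.01,0],[0,0.014,0],[0,0.014,0],[0,0.014,0],[0,0,0]],"dr":[[0,0,0],[0,0,0],[0,0,0],[0,0,0],[0,0,0]],"grip":[0,0,0,0,0]}' 12
python3 -m pendant '{"offset":[[0,0,0],[0,0,0],[0,0,-0.03],[0,0,-0.045],[0,0,0]],"dr":[[0,0,0],[0,0,0],[0,0,0],[0,0,0],[0,0,0]],"grip":[0.045,0.045,0.06,0.06,0.06]}' 20
python3 - <<'E'
from h import *
a=91.42
s=st(); print(w2c(s['eef_pos'])); plan((*c2w(-.046,-.0482),.14,a),s=s)
read_camera('side'); L=sil('side','leg1'); L=[d for d in L if abs(d['box'][0]-376)<30 and abs(d['box'][1]-262)<30]
if L: r=fit({'side':L[0]['pixels']},LEG,[*c2w(-.047,-.048),CY],.02); print(w2c(r[0]),np.degrees(r[0][2]),r[1])
E
```

```text
time_s: 59.78
eef_pos: [0.642, 0.0074, 0.0918]
orientation: [[-1.0, -0.025, 0.0], [-0.025, 1.0, 0.003], [-0.0, 0.003, -1.0]]
ft_force: [-2.1, 14.2, 5.4]
finger_gap: 0.014
grip_force: 12.0
time_s: 60.4
eef_pos: [0.6419, 0.0121, 0.0918]
orientation: [[-1.0, -0.025, 0.0], [-0.025, 1.0, -0.001], [-0.0, -0.001, -1.0]]
ft_force: [-2.0, -2.7, 4.4]
finger_gap: 0.0142
grip_force: 12.0
time_s: 61.02
eef_pos: [0.6405, 0.0652, 0.0918]
orientation: [[-1.0, -0.025, 0.0], [-0.025, 1.0, 0.0], [-0.0, 0.0, -1.0]]
ft_force: [-1.3, 0.6, 4.4]
finger_gap: 0.0141
grip_force: 12.0
time_s: 61.65
eef_pos: [0.6428, 0.0641, 0.1701]
orientation: [[-1.0, -0.024, 0.006], [-0.024, 1.0, 0.0], [-0.006, 0.0, -1.0]]
ft_force: [-0.9, -0.1, 0.1]
finger_gap: 0.0589
grip_force: 0.0
t 61.65 p [0.6428 0.0641 0.1701] gap 0.0589 gf 0.0 F [-0.9 -0.1  0.1]
[0.08126567 0.08034349]
tilt [ 0.006  0.    -1.   ] yang 91.4 q [ 0.08  0.51  1.62 -0.    1.   -1.51]
-> [ 5.190e-01 -6.800e-02  1.400e-01  9.142e+01] turn z -0.0006 rows>= 1 | offset [ 0.1273 -0.1285  0.0301] rows>= 3
[-0.04752575 -0.04928723] 7.590537838831417 0.7628199371351594
```

```bash
python3 -m pendant '{"offset":[[0.031,-0.032,0],[0.031,-0.032,0],[0.031,-0.032,0.015],[0.031,-0.032,0.015],[0,0,0]],"dr":[[0,0,0],[0,0,0],[0,0,0],[0,0,0],[0,0,0]],"grip":[0.06,0.06,0.06,0.06,0.06]}' 25
python3 -m pendant '{"offset":[[0,0,0.035],[0,0,0.03],[0,0,0.02],[0,0,0.007],[0,0,0]],"dr":[[0,0,0],[0,0,0],[0,0,0],[0,0,0],[0,0,0]],"grip":[0.06,0.06,0.06,0.06,0.06]}' 25
python3 - <<'E'
from h import *
s=st(); print(w2c(s['eef_pos']))
E
```

```text
time_s: 62.38
eef_pos: [0.5156, -0.0679, 0.134]
orientation: [[-1.0, -0.022, -0.007], [-0.022, 1.0, 0.001], [0.007, 0.001, -1.0]]
ft_force: [-0.0, -0.1, -0.1]
finger_gap: 0.0601
grip_force: 0.0
time_s: 63.0
eef_pos: [0.5198, -0.0663, 0.0442]
orientation: [[-1.0, -0.025, -0.001], [-0.025, 1.0, 0.0], [0.001, 0.0, -1.0]]
ft_force: [-0.1, 0.1, -1.2]
finger_gap: 0.0594
grip_force: 0.0
t 63.0 p [ 0.5198 -0.0663  0.0442] gap 0.0594 gf 0.0 F [-0.1  0.1 -1.2]
[-0.04501301 -0.04702857]
```

```bash
python3 -m pendant '{"offset":[[0.001,-0.001,0.006],[0,0,0.003],[0,0,0],[0,0,0],[0,0,0]],"dr":[[0,0,0],[0,0,0],[0,0,0],[0,0,0],[0,0,0]],"grip":[0.06,0.06,0,0,0]}' 25
python3 -m pendant '{"offset":[[0,0,0],[0,0,0],[0,0,-0.015],[0,0,-0.035],[0,0,-0.04]],"dr":[[0,0,0],[0,0,0],[0,0,0],[0,0,0],[0,0,0]],"grip":[0,0,0,0,0]}' 25
python3 -m pendant '{"offset":[[0,0,-0.035],[0,0,0]],"dr":[[0,0,0],[0,0,0]],"grip":[0,0]}' 25
python3 - <<'E'
from h import *
plan((.4085,.3148,.15,91.42))
E
```

```text
time_s: 63.62
eef_pos: [0.5189, -0.0677, 0.0359]
orientation: [[-1.0, -0.025, 0.0], [-0.025, 1.0, -0.0], [-0.0, -0.0, -1.0]]
ft_force: [-0.1, 0.6, 0.9]
finger_gap: 0.04
grip_force: 25.0
time_s: 64.25
eef_pos: [0.5181, -0.0678, 0.1268]
orientation: [[-1.0, -0.024, -0.001], [-0.024, 1.0, 0.0], [0.001, 0.0, -1.0]]
ft_force: [0.9, 0.4, -0.5]
finger_gap: 0.0399
grip_force: 25.0
time_s: 64.5
eef_pos: [0.5205, -0.0681, 0.1638]
orientation: [[-1.0, -0.024, 0.006], [-0.024, 1.0, -0.001], [-0.006, -0.001, -1.0]]
ft_force: [-0.2, -0.4, -0.5]
finger_gap: 0.0396
grip_force: 25.0
t 64.5 p [ 0.5205 -0.0681  0.1638] gap 0.0396 gf 25.0 F [-0.2 -0.4 -0.5]
tilt [ 0.006 -0.001 -1.   ] yang 91.4 q [-0.15  0.36  1.9  -0.    0.88 -1.75]
-> [ 0.408  0.315  0.15  91.42 ] turn z -0.0004 rows>= 1 | offset [0.1024 0.3856 0.0138] rows>= 7
```

```bash
python3 -m pendant '{"offset":[[0.0114,0.043,0],[0.0114,0.043,0],[0.0114,0.043,0],[0.0114,0.043,0],[0.0114,0.043,0]],"dr":[[0,0,0],[0,0,0],[0,0,0],[0,0,0],[0,0,0]],"grip":[0,0,0,0,0]}' 25
python3 -m pendant '{"offset":[[0.0114,0.043,0],[0.0114,0.043,0],[0.0114,0.043,0],[0.0112,0.0416,0],[0,0,0]],"dr":[[0,0,0],[0,0,0],[0,0,0],[0,0,0],[0,0,0]],"grip":[0,0,0,0,0]}' 25
python3 -m pendant '{"offset":[[0,0,0],[0,0,0],[0,0,0],[0,0,0],[0,0,0]],"dr":[[0,0,0.1656],[0,0,0.1656],[0,0,0.1656],[0,0,0.1656],[0,0,0.1656]],"grip":[0,0,0,0,0]}' 25
python3 -m pendant '{"offset":[[0,0,0],[0,0,0]],"dr":[[0,0,0.1656],[0,0,0]],"grip":[0,0]}' 25
python3 - <<'E'
from h import *
s=st(); plan((.4085,.3148,.03,34.5),s=s)
E
```

```text
time_s: 65.12
eef_pos: [0.4551, 0.1468, 0.1597]
orientation: [[-1.0, -0.024, -0.002], [-0.024, 1.0, -0.001], [0.002, -0.0, -1.0]]
ft_force: [0.6, -0.1, 0.6]
finger_gap: 0.0401
grip_force: 25.0
time_s: 65.75
eef_pos: [0.4056, 0.3169, 0.1597]
orientation: [[-1.0, -0.028, -0.001], [-0.028, 1.0, -0.001], [0.001, -0.001, -1.0]]
ft_force: [0.4, 0.5, -0.1]
finger_gap: 0.0399
grip_force: 25.0
time_s: 66.38
eef_pos: [0.4065, 0.3136, 0.1598]
orientation: [[-0.69, 0.724, -0.001], [0.724, 0.69, -0.001], [-0.0, -0.002, -1.0]]
ft_force: [-0.5, -0.1, -0.3]
finger_gap: 0.0401
grip_force: 25.0
time_s: 66.62
eef_pos: [0.4066, 0.3139, 0.1599]
orientation: [[-0.567, 0.824, -0.001], [0.824, 0.567, -0.001], [-0.0, -0.002, -1.0]]
ft_force: [0.0, -0.6, -0.4]
finger_gap: 0.0399
grip_force: 25.0
t 66.62 p [0.4066 0.3139 0.1599] gap 0.0399 gf 25.0 F [ 0.  -0.6 -0.4]
tilt [-0.001 -0.001 -1.   ] yang 34.5 q [ 0.63  0.35  1.92 -0.    0.87  0.03]
-> [4.08e-01 3.15e-01 3.00e-02 3.45e+01] turn z 0.0003 rows>= 1 | offset [-0.0003  0.0021  0.1299] rows>= 3
```

```bash
python3 -m pendant '{"offset":[[0,0.002,0.045],[0,0,0.04],[0,0,0.03],[0,0,0.013],[0,0,0]],"dr":[[0,0,0],[0,0,0],[0,0,0],[0,0,0],[0,0,0]],"grip":[0,0,0,0,0]}' 25
python3 -m pendant '{"offset":[[0,0,0.003],[0,0,0.001],[0,0,0]],"dr":[[0,0,0],[0,0,0],[0,0,0]],"grip":[0,0,0]}' 25
```

```text
time_s: 67.25
eef_pos: [0.4082, 0.3157, 0.0321]
orientation: [[-0.567, 0.824, -0.001], [0.824, 0.567, -0.001], [-0.0, -0.002, -1.0]]
ft_force: [-1.5, 0.6, -1.1]
finger_gap: 0.04
grip_force: 25.0
time_s: 67.62
eef_pos: [0.4088, 0.3166, 0.0292]
orientation: [[-0.566, 0.824, 0.001], [0.824, 0.566, 0.001], [0.0, 0.001, -1.0]]
ft_force: [0.4, 0.3, -1.3]
finger_gap: 0.0398
grip_force: 25.0
```

```bash
python3 -m pendant '{"offset":[[0,0,0.001],[0,0,0]],"dr":[[0,0,0],[0,0,0]],"grip":[0,0]}' 25
```

```text
time_s: 67.88
eef_pos: [0.4085, 0.3164, 0.0277]
orientation: [[-0.566, 0.824, 0.0], [0.824, 0.566, 0.0], [0.0, 0.0, -1.0]]
ft_force: [0.1, -0.2, -1.0]
finger_gap: 0.0398
grip_force: 25.0
```

```bash
python3 -m pendant '{"offset":[[0,0,0.002],[0,0,0.001],[0,0,0]],"dr":[[0,0,0],[0,0,0],[0,0,0]],"grip":[0,0,0]}' 25
python3 -m pendant '{"offset":[[0,0,0.0005],[0,0,0]],"dr":[[0,0,0],[0,0,0]],"grip":[0,0]}' 25
```

```text
time_s: 68.25
eef_pos: [0.4084, 0.3163, 0.0248]
orientation: [[-0.566, 0.824, -0.0], [0.824, 0.566, -0.0], [0.0, -0.0, -1.0]]
ft_force: [-2.1, -0.5, 4.2]
finger_gap: 0.0394
grip_force: 25.0
time_s: 68.5
eef_pos: [0.4084, 0.3163, 0.0248]
orientation: [[-0.566, 0.824, -0.0], [0.824, 0.566, -0.0], [-0.0, -0.0, -1.0]]
ft_force: [-2.7, -2.0, 11.3]
finger_gap: 0.04
grip_force: 25.0
```

Contact made. Release, lift, back away and check everything numerically.

```bash
python3 -m pendant '{"offset":[[0,0,0],[0,0,0],[0,0,-0.04],[0,0,-0.06],[0,0,-0.06]],"dr":[[0,0,0],[0,0,0],[0,0,0],[0,0,0],[0,0,0]],"grip":[0.05,0.06,0.06,0.06,0.06]}' 20
python3 -m pendant '{"offset":[[0,0,-0.03],[0.05,-0.01,0],[0.04,-0.01,0],[0,0,0]],"dr":[[0,0,0],[0,0,0],[0,0,0],[0,0,0]],"grip":[0.06,0.06,0.06,0.06]}' 20
python3 - <<'E'
from h import *
st(); chips(); S=read_camera('side')
for n in('side','top'):
    L=sil(n,'leg1')
    print(n,[(round(d['conf'],2),np.round(d['box'])) for d in L])
    for g in([.5404,.403,-.968],[.4077,.316,-.968]):
        u=proj(n,[g[0]+.014,g[1]-.02,.03]); q=[d for d in L if np.hypot(d['box'][0]-u[0],d['box'][1]-u[1])<18]
        if q: r=fit({n:q[0]['pixels']},LEG,g,.009); print(n,np.round(r[0],4),round(r[1],3))
p=sil('side','scraper',(351,346)); print(fit({'side':p},SCR,[.4055,-.257,-.65],.004) if p is not None else 'noscr')
d=sil('side','pad',(346,363)); 
if d is not None:
    if p is not None: d=d|p
    print('pad',fit({'side':d},[box(-.0375,.0375,-.065,.065,0,.004),*[b@np.eye(3)+[.0,.0,.004] for b in SCR]],[.405,-.257,-.65]))
E
```

```text
time_s: 69.12
eef_pos: [0.4081, 0.3161, 0.1854]
orientation: [[-0.566, 0.824, -0.001], [0.824, 0.566, -0.001], [-0.0, -0.001, -1.0]]
ft_force: [0.6, 0.6, -0.5]
finger_gap: 0.0598
grip_force: 0.0
time_s: 69.62
eef_pos: [0.3394, 0.3803, 0.214]
orientation: [[-0.569, 0.822, -0.0], [0.822, 0.569, 0.0], [0.0, -0.0, -1.0]]
ft_force: [0.3, 0.0, 0.3]
finger_gap: 0.0601
grip_force: 0.0
t 69.62 p [0.3394 0.3803 0.214 ] gap 0.0601 gf 0.0 F [0.3 0.  0.3]
side [(0.85, array([310., 188.,  40.,  22.])), (0.85, array([325., 446.,  67.,  68.])), (0.74, array([272., 210.,  43.,  23.]))]
side [ 0.5414  0.4049 -0.9656] 0.901
side [ 0.4087  0.3147 -1.0602] 0.833
top [(0.97, array([473., 304.,  49.,  21.])), (0.97, array([422., 348.,  20.,  50.])), (0.83, array([204., 268.,  45.,  36.])), (0.67, array([168., 217.,  44.,  39.]))]
top [ 0.5407  0.4076 -0.9567] 0.94
top [ 0.4069  0.3203 -0.9803] 0.892
(array([ 0.40547329, -0.26008558, -0.6424861 ]), np.float64(0.9331928979837496))
pad (array([ 0.39834224, -0.26019906, -0.66756553]), np.float64(0.9269023123153713))
```

```bash
python3 -c "
from plant import *
print(sign_off())"
```

```text
the job is handed in; nothing more can be done
None
```

The job is handed in: the plate was wiped clean, the scraper is on its pad, the ~31.7 mm leg is on the red mat, and the ~23.7 mm leg is on the green mat.

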